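# Register a die-cast box under the marking head

## Task

Take the top die-cast box off the spring-lift stack and set it down without dropping it, lid up, on the bed of the marking machine with its long side towards the back fence. By feel, push it in under the head until it bears squarely against the back fence and hold it pressed firmly for a moment, then slide it along the fence until it bears against the end stop and hold that firmly for a moment too, ramming neither. Leave it lying there flush with both, and do not knock the machine or disturb the rest of the stack or anything else on the bench.

Things in the scene. Friction and masses are not known exactly. Their poses are not given: they have to be found in the camera images.
- box1_center (a point): Centre of the top box of the stack: a closed die-cast aluminium box 100 mm long (its x axis) x 50 mm wide (y) x 25 mm high (z up), lid on top with four corner screws, about 140 g. The point is at its middle, 12.5 mm below the top and above the underside.
- box2_center (a point): Centre of the next box down in the stack, the same as the first and 25 mm below it. When the top box is taken the spring lifts this one about 25 mm, into its place. It must stay in the stack.
- magazine: Spring-lift stack holder, fixed: base plate 150 (x) x 100 (y) x 8 mm, origin under its middle, z up. Four aluminium corner angles, 123 mm high, guide three boxes (long sides along x) with 1.5 mm play all round; each angle covers 14 mm of a box's sides at its corner, so the middle 70 mm of both long sides is open to fingers.
- stack_top (a point): Middle of the stack holder at 125 mm above the bench, where the top face of the uppermost box stands (a few mm higher or lower with its weight). The boxes rest on a soft spring, about 55 N/m, and give way when pressed. A box is taken straight up.
- marker: Bench marking machine, fixed. Origin on the bench right below the stylus; x points from the operator side into the machine, y to the operator's left, z up. Flat steel bed 40 mm above the bench, x = -175 to +160, y = -110 to +110 mm. Column at x = 100 to 150 mm. A box home against the back fence has its centre at x = 0, 52.5 mm above the bench, its long side along y.
- bed_front (a point): Point on the bed surface, 125 mm before the stylus on the operator side: a box laid here (centre over this point, long side along the machine's y) is clear of the head for an upright gripper.
- head_edge (a point): Middle of the lower front edge of the white head, 100 mm above the bed. The head (90 mm wide, x = -45 to +85 mm, 160 mm tall) overhangs the front edge of a box that is home by 20 mm, so an upright gripper body cannot follow the box in: push with the tool leaning 35 to 45 degrees back to the operator side. The stylus holder (32 mm across) hangs from the head to 43 mm above the bed.
- back_fence: Back fence: fixed steel bar on the bed under the head, 180 mm long (y), 12 mm thick, 16 mm high. Origin at the middle of its front face, on the bed; axes as the machine's; the face looks to -x. A push of 5 to 15 N kept up for half a second seats the box here, as at the end stop; over 35 N counts as ramming.
- end_stop: End stop: dark steel finger clamped over the fence at the operator's right (-y of the box), black thumb knob; its place along the fence differs from job to job. Origin on its stop face, at bed level, 7 mm before the fence; axes as the machine's. The face looks to +y, reaches 27 mm out from the fence, 18 mm high; the clamp rises 45 mm. A box home against it has its centre 50 mm in +y of this origin.
- big_box: Bystander: larger die-cast box 120 x 95 x 35 mm, origin under its middle.
- small_box: Bystander: small die-cast box 50 x 50 x 30 mm, origin under its middle.
- tape: Bystander: roll of black tape, 72 mm across, 19 mm high, lying flat, origin under its middle.
- screwdriver: Bystander: screwdriver with a black handle, 190 mm long, lying along its x axis (tip to +x), origin under its middle.
- jar: Bystander: clear jar with black cap, 64 mm across, 75 mm high, origin under its middle.
- carton: Bystander: white carton 110 x 75 x 60 mm, origin under its middle.
- rail_offcut: Bystander: offcut of mounting rail, 160 x 35 x 8 mm, origin under its middle.
Not all that is in view belongs to the job. What is shaped like the part that bears box1_center but green is not meant.

How it is judged:
By the outcome, as a careful person would: the job done as asked, in the order asked, and still so for the second after the job is handed in, with the robot touching nothing.
It also fails if it takes over 72 s, if anything falls off the work surface, if the arm or the gripper's body presses on something with over 40 N, if the wrist force passes 120 N, or if a joint passes its speed limit or range.

## Robot

A 6-joint arm with a two-finger parallel gripper is mounted at the origin on the work surface. World frame = base frame: x ahead of the robot, y to its left, z up, the work surface at z = 0. Lengths are in m, angles in rad, forces in N, time in s.
With the tool pointing down it reaches from about 0.25 to 0.775 m from the base axis. Payload 4 kg.
Tool frame: the origin (TCP) lies between the finger pads; the fingertips stand 11 mm ahead of it and the grasp point (between the pads) lies 8 mm behind it; z points along the fingers, y is the direction in which the jaws open and shut (so a half turn about z gives the same grasp; the last joint's range is limited). The gripper opens to 94 mm and grips with 3 to 60 N. Pads are 16 mm wide; open, the fingers measure 119 mm over their backs; the gripper's body (75 mm by 177 mm) begins 78 mm behind the grasp point.
Start: joints at [-1.221, 0.087, 1.371, -0, 1.684, -0.103], TCP at [0.241, -0.495, 0.217] pointing down, gripper open.
Joint ranges: [-3.1, 3.1], [-0.76, 2.03], [0.27, 2.55], [-1.08, 4.22], [0.17, 2.65], [-2.57, 2.57]. Speed limits (rad/s): [2.79, 2.79, 3.14, 3.14, 3.14, 3.14].

## Interface

Orientations are given as [roll, pitch, yaw] about the fixed x, y, z axes, in that order (R = Rz(yaw) Ry(pitch) Rx(roll)).
In Python, from bench import get_obs, cams, ticket gives the robot as it stands. The module is installed in compiled form; this text tells all that it offers.
- The arm moves only by the shell command python3 -m crank 'ROWS'. ROWS is JSON, a list of rows, each an object of numbers: "tx", "ty", "tz": the shift along the tool's x, y, z in cm; "twist": the turn about the tool's z in degrees; "grip": the opening, from 0 (shut) to 1 (fully open). In form: [{"tx": .., "ty": .., "tz": .., "twist": .., "grip": ..}, ...]. A call has 1 to 12 rows; each row shifts and turns the commanded pose from where the row before left it, along the tool's axes as they then stand; what a row does not reach is not made up. A row lasts 1/8 s, in which the tool goes at most 62.5 mm and 10.7 degrees, less where a joint would pass 70% of its speed; a pose out of reach is approached as far as the arm can. A call is refused whole if a number of a shift passes 6.25 or a number of a turn 10.7, either way. A call with a gripper value outside its range is refused whole. The fingers move at their own pace and stop on an object; the grip force is fixed at half the most. Time passes only in rows, so rows that do not move let the fingers close. It gives the time, the measured TCP pose, the force and the opening at its end, in the units of the state.
- get_obs(): the state, without advancing time (a new reading comes with each control period).
- cams.snapshot(name): name is "scene" or "top"; returns a dict with "frame" (420x560x3 uint8, red, green, blue), "intrinsics" (3x3 intrinsics, pixels), "dist" ([k1, k2, p1, p2, k3] as OpenCV has them; the pictures are not rectified), "R" (3x3) and "t" (3): a world point X has camera coordinates R X + t. Camera axes: x right, y down, z forward; pixel columns grow to the right and rows downward; lengths in m; the calibration is good to about 2 mm. A picture is of the moment at which its call begins. There is no depth.
- ticket.close_job(): hands the job in, once; it reports no verdict.
Trained networks look in a picture, given as the dict that the camera call returned (one of the last four; its "shot" number tells which), for a name from the list of things; names that differ only in an ending like _2 or _b are one class to them, and where a whole thing is asked for, a point or a joint stands for the part that bears it (a point fixed in the world has none). Each returns a list of dicts, best first, with "conf" (0 to 1); they miss things now and then, are a little off and sometimes report something else, mostly with a low value. They report only what shows in the picture. A call takes as long as a camera call. They do not tell look-alikes from the thing itself.
- cams.outline_of(picture, query): "region" (420x560 bool, what is visible of it) and "centre" ([column, row] in pixels, amid what is visible of it).
The state is a dict: "time": time; "joint_positions": joint angles; "qvel": joint speeds; "joint_torque": joint torques, N m; "tool_pos": TCP position; "ee_rot": TCP orientation; "wrist_force": force on the tool from outside, world axes, zero at the start; "wrist_torque": the same for the moment, N m; "width": finger opening in m.
Only numpy, scipy, OpenCV 4.12 (cv2) and the standard library are available. Lean on these libraries where they do the work, as an engineer would, in place of code of your own. Each camera call takes 0.05 s, during which the arm holds its last target.

## Working session

There is one attempt and no reset: what is moved stays moved. The work goes in short steps, Python scripts to look and compute and a shell command to move; the robot and the scene stay as the last step left them, time stands still between calls to the robot, and variables do not carry over. Pictures are saved under pics/ and viewed, and the job is handed in when it is done.

```bash
mkdir -p pics; ls
python3 - <<'E'
from bench import get_obs, cams
import cv2
o=get_obs(); print(o)
for n in ("scene","top"):
    s=cams.snapshot(n); cv2.imwrite(f"pics/{n}0.png",s["frame"][:,:,::-1])
    print(n,s["shot"],s["intrinsics"],s["dist"],s["R"],s["t"])
E
```

```text
pics
{'time': 0.0, 'joint_positions': array([-1.22109577e+00,  8.79545459e-02,  1.37222823e+00, -3.05602077e-05,
        1.68358661e+00, -1.03117247e-01]), 'qvel': array([-6.72943815e-05, -1.45164339e-03, -7.62383471e-05, -1.67218700e-03,
       -5.61755303e-04,  9.40022893e-04]), 'joint_torque': array([ 1.27444096e-04, -3.40176380e+01, -3.02430546e+01,  7.18292291e-02,
        3.29384557e-02, -1.69722080e-04]), 'tool_pos': array([ 0.24042611, -0.49409389,  0.2153176 ]), 'ee_rot': array([-3.13942435e+00, -1.93849706e-04,  4.52814187e-01]), 'wrist_force': array([-0.32885537, -0.41577357,  0.0422241 ]), 'wrist_torque': array([0.00196247, 0.03333734, 0.02897217]), 'width': 0.09384733889029315}
scene 1 [[403.03141506   0.         273.80987007]
 [  0.         403.03141506 208.18361306]
 [  0.           0.           1.        ]] [-0.05242152  0.          0.          0.          0.        ] [[-0.07020348  0.99747529  0.01070149]
 [ 0.71439844  0.05776178 -0.69735102]
 [-0.69620855 -0.04131134 -0.71664986]] [ 0.14478955 -0.31316257  1.44100986]
top 2 [[466.380708     0.         280.5334819 ]
 [  0.         466.380708   216.47180342]
 [  0.           0.           1.        ]] [-0.05496751  0.          0.          0.          0.        ] [[-0.10742398 -0.99421133 -0.00197984]
 [-0.96684837  0.10493101 -0.23279543]
 [ 0.2316556  -0.0230936  -0.97252371]] [-0.04062288  0.58760435  1.07455021]
```

View pics/scene0.png

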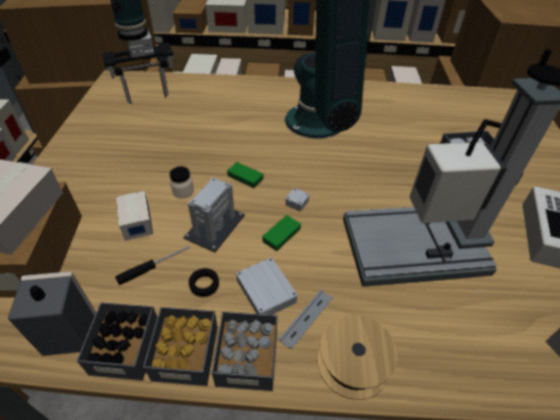

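View pics/top0.png

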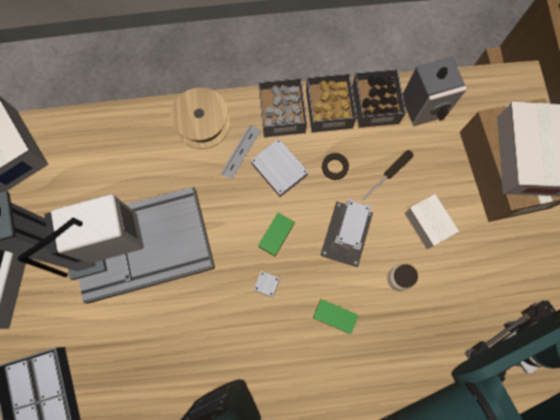

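The scene view shows the stack holder at about (212,212) and the marking machine at the right with its knob at about (440,252). There are two green look-alikes, at (245,174) and (282,232). In the top view the stack is at about (350,225) and the bed at about (145,245). Next I'll enlarge these areas and run the networks.

```bash
cat > h.py <<'E'
import numpy as np, cv2
from bench import get_obs, cams
def und(s,p):
    return cv2.undistortPoints(np.array(p,float).reshape(-1,1,2),s["intrinsics"],s["dist"]).reshape(-1,2)
def at_z(s,p,z):
    n=und(s,p); out=[]
    C=-s["R"].T@s["t"]
    for a in n:
        d=s["R"].T@np.array([a[0],a[1],1]); out.append(C+d*(z-C[2])/d[2])
    return np.array(out)
def proj(s,X):
    r,_=cv2.Rodrigues(s["R"]); return cv2.projectPoints(np.array(X,float).reshape(-1,1,3),r,s["t"],s["intrinsics"],np.array(s["dist"]))[0].reshape(-1,2)
def tri(s1,p1,s2,p2):
    A=und(s1,p1);B=und(s2,p2)
    P1=np.c_[s1["R"],s1["t"]];P2=np.c_[s2["R"],s2["t"]]
    X=cv2.triangulatePoints(P1,P2,A.T,B.T); return (X[:3]/X[3]).T
E
python3 - <<'E'
from h import *
S=cams.snapshot("scene");T=cams.snapshot("top")
import pickle; pickle.dump((S,T),open("st0.pkl","wb"))
for q in ["box1_center","magazine","stack_top","marker","bed_front","head_edge","back_fence","end_stop"]:
    r={}
    for n,s in (("S",S),("T",T)):
        l=cams.outline_of(s,q)
        for d in l[:3]:
            ys,xs=np.where(d["region"]); print(q,n,round(d["conf"],2),np.round(d["centre"],1),len(xs),(xs.min(),ys.min(),xs.max(),ys.max()) if len(xs) else "")
        if l:r[n]=l[0]["centre"]
    if len(r)==2: print("   tri",tri(S,r["S"],T,r["T"]).round(4))
def crop(s,x,y,w,h,f,name):
    cv2.imwrite(name,cv2.resize(s["frame"][y:y+h,x:x+w,::-1],None,fx=f,fy=f,interpolation=cv2.INTER_CUBIC))
crop(S,330,60,190,230,2.6,"pics/m_scene.png")
crop(T,50,170,190,150,4,"pics/m_top.png")
crop(S,170,160,110,100,5,"pics/s_scene.png")
crop(T,310,180,80,100,6,"pics/s_top.png")
E
```

```text
box1_center S 0.84 [244.2 174.6] 591 (np.int64(226), np.int64(162), np.int64(262), np.int64(188))
box1_center S 0.81 [280.2 228.6] 791 (np.int64(262), np.int64(216), np.int64(300), np.int64(250))
box1_center S 0.6 [207.7 196.7] 840 (np.int64(191), np.int64(178), np.int64(227), np.int64(213))
box1_center T 0.96 [333.6 319.1] 828 (np.int64(314), np.int64(300), np.int64(357), np.int64(332))
box1_center T 0.84 [351.2 224.3] 998 (np.int64(337), np.int64(201), np.int64(368), np.int64(246))
box1_center T 0.59 [274.4 234.2] 862 (np.int64(259), np.int64(213), np.int64(294), np.int64(255))
   tri [[ 0.3218 -0.2098  0.0087]]
magazine S 0.77 [209.5 228.5] 1415 (np.int64(186), np.int64(189), np.int64(242), np.int64(251))
magazine T 0.65 [339.3 247. ] 1183 (np.int64(322), np.int64(203), np.int64(371), np.int64(265))
   tri [[ 0.5083 -0.2704 -0.0345]]
stack_top S 0.95 [214.4 227. ] 1653 (np.int64(185), np.int64(184), np.int64(242), np.int64(252))
stack_top T 0.55 [337.3 244.9] 1221 (np.int64(319), np.int64(203), np.int64(371), np.int64(264))
stack_top T 0.22 [279.1 165.3] 1810 (np.int64(251), np.in
[... 943 characters left out ...]
nt64(362), np.int64(150), np.int64(412), np.int64(200))
   tri [[0.56   0.2997 0.1505]]
back_fence S 0.62 [434.6 237.6] 172 (np.int64(427), np.int64(225), np.int64(448), np.int64(262))
back_fence S 0.4 [268.1 288. ] 2117 (np.int64(236), np.int64(259), np.int64(296), np.int64(313))
back_fence T 0.49 [123.6 266. ] 203 (np.int64(121), np.int64(254), np.int64(132), np.int64(282))
back_fence T 0.49 [235.4 151. ] 744 (np.int64(221), np.int64(124), np.int64(260), np.int64(177))
   tri [[ 0.5136  0.319  -0.0113]]
end_stop S 0.83 [440.4 250.3] 260 (np.int64(426), np.int64(243), np.int64(451), np.int64(258))
end_stop S 0.16 [434.2 236. ] 219 (np.int64(426), np.int64(224), np.int64(449), np.int64(263))
```

View pics/m_scene.png

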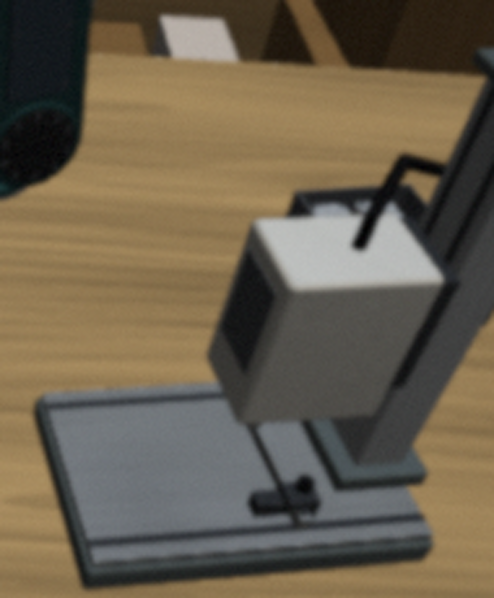

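View pics/m_top.png

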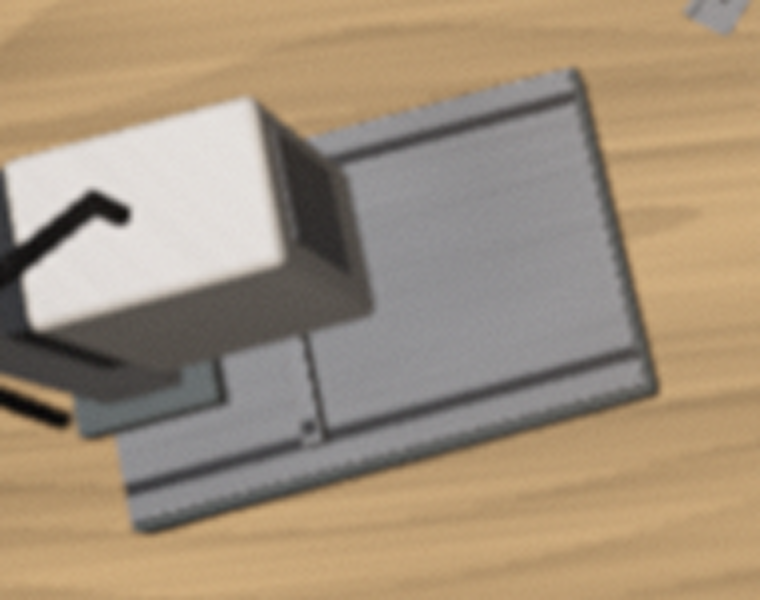

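View pics/s_scene.png

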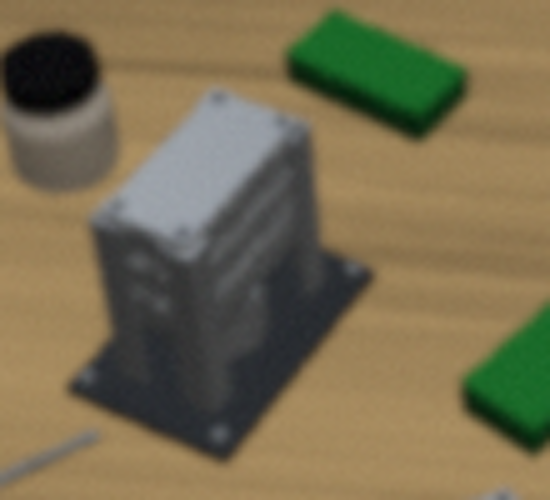

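View pics/s_top.png

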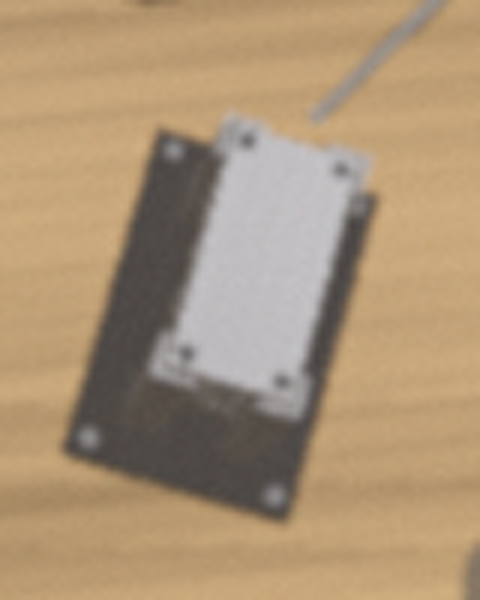

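The crops show the aluminium box on top of the guided stack, at scene (208,197) and top (351,224). The other two candidates of that shape are green, at scene (244,175) and (280,229), so the silver one in the holder is box1. On the machine, the bed corners, the fence line and the end stop with its knob (scene about (440,250)) are clear. I'll fit both poses now.

```bash
cat > fit.py <<'E'
from h import *
import pickle
from scipy.optimize import least_squares
S,T=pickle.load(open("st0.pkl","rb"))
def W(p,X):
    x,y,a=p[:3]; X=np.array(X,float); c,s=np.cos(a),np.sin(a)
    return np.c_[x+c*X[:,0]-s*X[:,1],y+s*X[:,0]+c*X[:,1],X[:,2]]
def fit(p0,XS,uS,XT,uT):
    f=lambda p:np.r_[(proj(S,W(p,XS))-uS).ravel(),(proj(T,W(p,XT))-uT).ravel()]
    r=least_squares(f,p0,loss="soft_l1"); print(r.x.round(4),np.degrees(r.x[2]).round(2),"res",r.fun.round(1)); return r.x
if __name__=="__main__":
    cs=lambda c,o,f:np.array(c)/f+np.array(o)
    m=fit([.5,.3,1.4],[[-.175,.11,.04],[-.175,-.11,.04],[.16,-.11,.04]],cs([(45,398),(90,565),(430,545)],(330,60),2.6),
      [[-.175,-.11,.04],[-.175,.11,.04],[.16,.11,.04]],cs([(575,72),(652,385),(135,520)],(50,170),4))
    g=fit([.45,-.25,0.3],[[.075,.05,.008],[.075,-.05,.008],[-.075,.05,.008]][:0] or [[-.075,.05,.008],[.075,.05,.008],[.075,-.05,.008]],cs([(372,272),(225,460),(70,388)],(170,160),5),
      [[.075,.05,.008],[.075,-.05,.008],[-.075,-.05,.008],[-.075,.05,.008]],cs([(160,130),(378,197),(287,520),(66,452)],(310,180),6))
    print("stack",W(g,[[0,0,.125]]),"bedfront",W(m,[[-.125,0,.04]]))
    np.save("m.npy",m);np.save("g.npy",g)
    iS,iT=S["frame"][:,:,::-1].copy(),T["frame"][:,:,::-1].copy()
    B=3
    iS=cv2.resize(iS,None,fx=B,fy=B,interpolation=cv2.INTER_CUBIC);iT=cv2.resize(iT,None,fx=B,fy=B,interpolation=cv2.INTER_CUBIC)
    def box(p,x0,x1,y0,y1,z,c):
        for s,i in((S,iS),(T,iT)):
            u=(proj(s,W(p,[[x0,y0,z],[x1,y0,z],[x1,y1,z],[x0,y1,z]]))+.5)*B-.5
            cv2.polylines(i,[np.round(u).astype(int)],True,c,1)
    R=(0,0,255);G=(0,255,0)
    box(m,-.175,.16,-.11,.11,.04,R);box(m,-.045,.085,-.045,.045,.14,G);box(m,.025,.037,-.09,.09,.056,(255,0,0));box(m,-.025,.025,-.05,.05,.065,(255,255,0))
    box(m,-.045,.085,-.045,.045,.30,G)
    box(g,-.075,.075,-.05,.05,.008,R);box(g,-.05,.05,-.025,.025,.125,G)
    cv2.imwrite("pics/fm_s.png",iS[110*3:290*3,330*3:520*3]);cv2.imwrite("pics/fm_t.png",iT[170*3:310*3,50*3:240*3])
    cv2.imwrite("pics/fg.png",cv2.resize(np.hstack([iS[160*3:260*3,170*3:270*3],iT[180*3:280*3,300*3:400*3]]),None,fx=1.33,fy=1.33))
E
python3 fit.py
```

```text
[0.5614 0.2641 1.7209] 98.6 res [-3.9 -2.9 -2.3  1.6  3.6 -0.3  0.1 -4.1 -0.1  0.3 -3.8  0.9]
[ 0.5312 -0.2687 -0.4078] -23.37 res [-0.3 -0.9 -0.9 -0.4 -2.2 -0.3 -1.  -0.5 -0.3 -0.7 -0.1  0.5 -1.3  0.3]
stack [[ 0.53117432 -0.26869945  0.125     ]] bedfront [[0.58009767 0.14047424 0.04      ]]
```

View pics/fm_s.png

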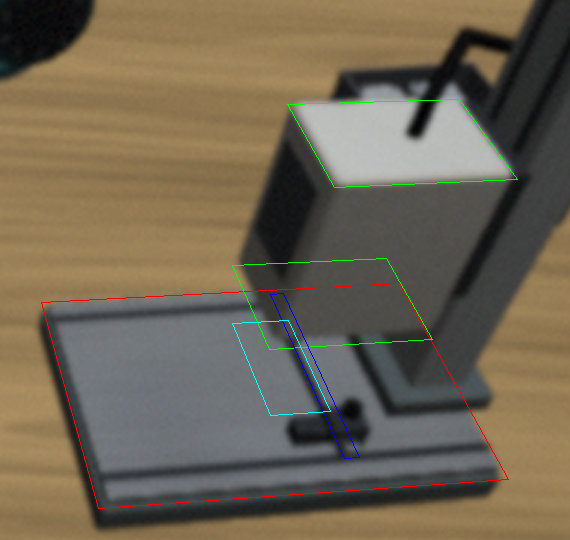

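View pics/fm_t.png

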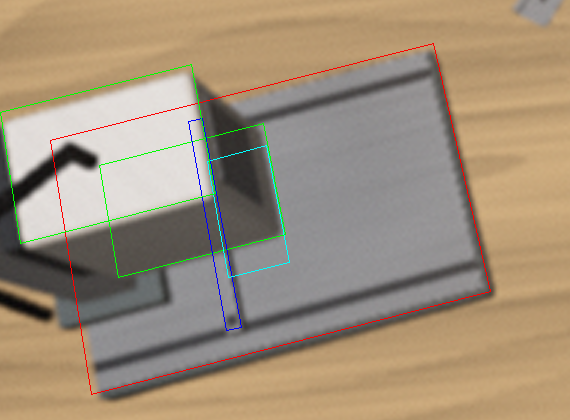

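View pics/fg.png

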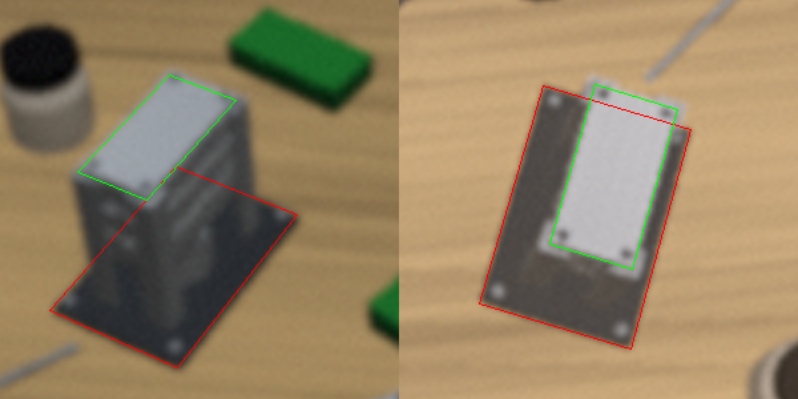

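The stack fit lies well on the picture. The bed fit is off by 2–4 px because I picked lower-edge corners, so I'll enlarge those corners and refine.

Run:
```python
import pickle,cv2,numpy as np
S,T=pickle.load(open("st0.pkl","rb"))
def crop(s,x,y,w,h,f):
    i=cv2.resize(s["frame"][y:y+h,x:x+w,::-1],None,fx=f,fy=f,interpolation=cv2.INTER_CUBIC)
    i=cv2.convertScaleAbs(i,alpha=1.6,beta=0)
    for k in range(0,w,10): cv2.putText(i,str(x+k),(k*f,10),0,.35,(0,255,255)); cv2.line(i,(k*f,0),(k*f,h*f),(0,255,255),1) if k%20==0 else 0
    for k in range(0,h,10): cv2.putText(i,str(y+k),(0,k*f+4),0,.35,(0,255,255)); cv2.line(i,(0,k*f),(w*f,k*f),(0,255,255),1) if k%20==0 else 0
    return i
cv2.imwrite("pics/z1.png",crop(S,340,200,160,90,5))
cv2.imwrite("pics/z2.png",crop(T,70,180,150,125,5)[:600])
```

```text
(no output)
```

View pics/z1.png

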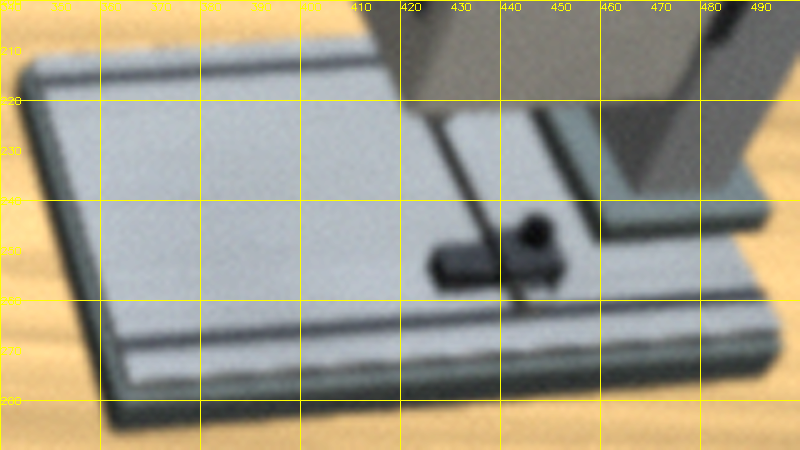

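View pics/z2.png

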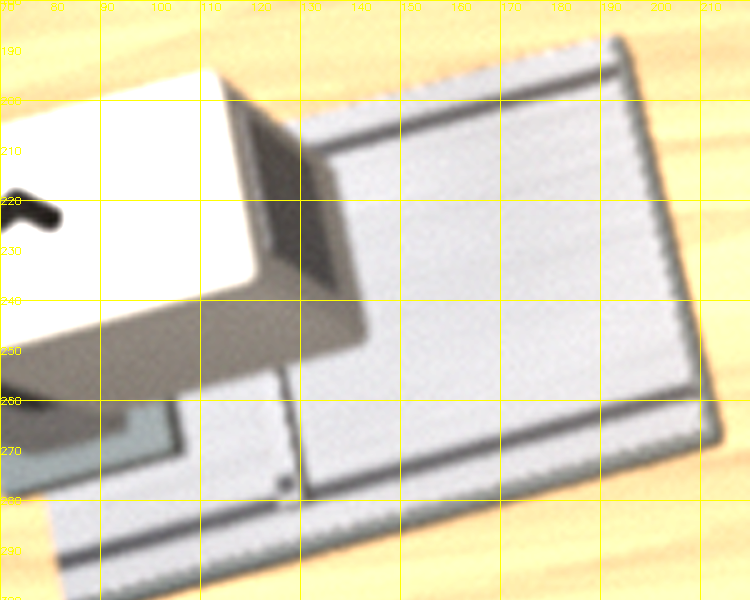

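```bash
cat > fit2.py <<'E'
from fit import *
A=lambda l:np.array(l,float)
XS=[[-.175,.11,.04],[-.175,-.11,.04],[.16,-.11,.04],[-.045,-.045,.14],[-.045,.045,.14],[-.045,.045,.3],[.085,-.045,.3],[-.045,-.045,.3],[.025,-.09,.048]]
uS=A([(345.6,213.6),(365,276.6),(495.6,267),(421,222),(410.8,196.5),(429.2,145.4),(500.4,167),(441.5,172.3),(444,261)])
XT=[[-.175,-.11,.04],[-.175,.11,.04],[.16,.11,.04],[-.045,-.045,.3],[-.045,.045,.3],[.085,.045,.3],[-.045,.045,.14],[.025,.09,.048]]
uT=A([(193.4,187.6),(210.3,266.7),(83,299.6),(113,194.2),(121.2,236.2),(58.75,252.5),(143,249),(131.2,279)])
m=fit([.56,.26,1.75],XS,uS,XT,uT)
# stop: finger upper(+y) edge tip etc
np.save("m.npy",m)
def toM(P):
    d=P[:,:2]-m[:2];c,s=np.cos(m[2]),np.sin(m[2]); return np.c_[d@[c,s],d@[-s,c]]
iz=[(340+430/5,200+250/5),(340+490/5,200+245/5),(340+430/5,200+275/5)]
print("stop finger pts z=.058",toM(at_z(S,iz,.058)).round(4))
print("bedfront",W(m,[[-.125,0,.04]]))
B=4
def draw(s,rects,x,y,w,h,name):
    i=cv2.resize(s["frame"][y:y+h,x:x+w,::-1],None,fx=B,fy=B,interpolation=cv2.INTER_CUBIC)
    for X,c in rects:
        u=(proj(s,W(m,X))-[x,y]+.5)*B-.5; cv2.polylines(i,[np.round(u).astype(int)],True,c,1)
    cv2.imwrite(name,i)
r=lambda x0,x1,y0,y1,z:[[x0,y0,z],[x1,y0,z],[x1,y1,z],[x0,y1,z]]
yf=float(toM(at_z(S,iz,.058))[:2,1].mean())
R=[(r(-.175,.16,-.11,.11,.04),(0,0,255)),(r(-.045,.085,-.045,.045,.14),(0,255,0)),(r(-.045,.085,-.045,.045,.3),(0,255,0)),(r(.025,.037,-.09,.09,.056),(255,0,0)),(r(-.025,.025,yf,yf+.1,.065),(255,255,0)),([[-.002,yf,.058],[.025,yf,.058],[.025,yf,.04],[-.002,yf,.04]],(255,0,255))]
draw(S,R,335,140,170,145,"pics/g1.png");draw(T,R,50,170,190,140,"pics/g2.png")
E
python3 fit2.py
```

```text
[0.5571 0.2656 1.7315] 99.21 res [-2.  -4.  -1.5  1.4  3.6  0.3 -1.1  2.6 -3.5  0.5 -3.6 -1.9  1.7  0.8
  0.  -1.5 -0.   1.8 -0.6 -2.6  2.4  0.8 -3.1  3.7 -0.6 -1.3 -0.5 -0.4
 -3.1  0.7  1.3  0.4 -0.4  1.7]
stop finger pts z=.058 [[-0.0105 -0.0562]
 [ 0.02   -0.0558]
 [-0.0159 -0.0709]]
bedfront [[0.57713865 0.14222412 0.04      ]]
```

```bash
python3 -c "
import cv2,numpy as np
a=cv2.imread('pics/g1.png');b=cv2.imread('pics/g2.png');cv2.imwrite('pics/g3.png',a[:580]);cv2.imwrite('pics/g4.png',b)"
```

```text
(no output)
```

View pics/g3.png

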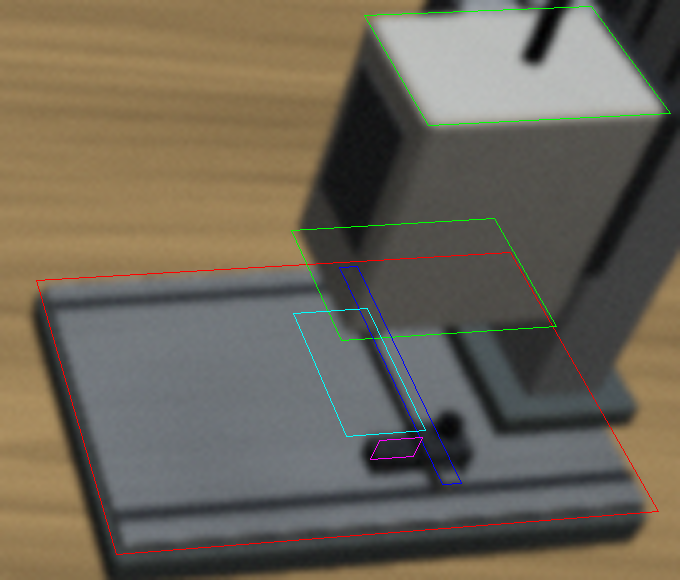

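View pics/g4.png

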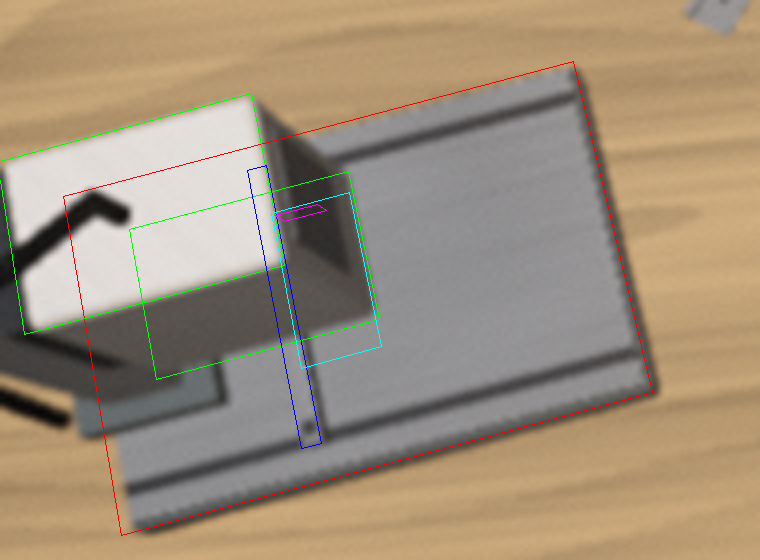

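```bash
cat > fit3.py <<'E'
from fit2 import *
def mod(p,X):
    X=np.array(X,float); b=np.isclose(X[:,2],.04)
    X[b,0]-=np.sign(X[b,0])*p[3]; X[b,1]-=np.sign(X[b,1])*p[4]; return W(p,X)
f=lambda p:np.r_[(proj(S,mod(p,XS))-uS).ravel(),(proj(T,mod(p,XT))-uT).ravel()]
r=least_squares(f,[.56,.26,1.73,.005,.005],loss="soft_l1");m=r.x[:3]
print(r.x.round(4),np.degrees(m[2]));print(r.fun.reshape(-1,2).round(1).tolist())
# each camera alone
for s,X,u in((S,XS,uS),(T,XT,uT)):
    q=least_squares(lambda p:(proj(s,mod(p,X))-u).ravel(),r.x,loss="soft_l1");print(q.x.round(4),q.fun.round(1))
E
python3 fit3.py
python3 - <<'E'
import sys; sys.path.insert(0,'.')
import pickle,numpy as np
from h import *
S,T=pickle.load(open("st0.pkl","rb"))
for s in(S,T): print("cam",-s["R"].T@s["t"])
E
```

```text
[0.5571 0.2656 1.7315] 99.21 res [-2.  -4.  -1.5  1.4  3.6  0.3 -1.1  2.6 -3.5  0.5 -3.6 -1.9  1.7  0.8
  0.  -1.5 -0.   1.8 -0.6 -2.6  2.4  0.8 -3.1  3.7 -0.6 -1.3 -0.5 -0.4
 -3.1  0.7  1.3  0.4 -0.4  1.7]
stop finger pts z=.058 [[-0.0105 -0.0562]
 [ 0.02   -0.0558]
 [-0.0159 -0.0709]]
bedfront [[0.57713865 0.14222412 0.04      ]]
[0.5578 0.2649 1.7282 0.0058 0.0051] 99.01883175179695
[[0.3, -2.8], [-0.1, -0.6], [0.2, -0.8], [-1.4, 2.8], [-3.7, 0.6], [-3.9, -1.8], [1.4, 1.1], [-0.4, -1.4], [-0.4, 2.0], [-1.9, -0.3], [-0.2, -0.6], [-1.0, 0.6], [-0.2, -1.6], [-0.1, -0.6], [-2.8, 0.2], [1.5, 0.2], [-0.2, 1.4]]
[0.558  0.2657 1.7359 0.005  0.0059] [ 0.2 -2.1  0.4 -0.3  0.8 -1.5 -0.8  3.  -3.4  0.8 -3.6 -1.6  1.9  1.
  0.3 -1.2  0.2  2. ]
[0.5576 0.2634 1.72   0.0061 0.0053] [-1.   0.2  0.1  0.  -0.8  0.1  0.8 -1.5  0.5 -0.4 -2.3 -0.   2.   0.4
  0.1  1.4]
cam [ 1.23713097 -0.06680511  0.81276582]
cam [ 0.31483486 -0.07723041  1.18173673]
```

```bash
python3 - <<'E' | tail -5
from fit2 import *
def ang(s,a,b,z):
    P=at_z(s,[a,b],z);d=P[1]-P[0];return np.degrees(np.arctan2(d[1],d[0]))
z2=lambda x,y:(70+x/5,180+y/5); z1=lambda x,y:(340+x/5,200+y/5)
print("T near",ang(T,z2(693,387),z2(63,562),.04),"T far",ang(T,z2(617,70),z2(335,148),.04))
print("S near -y",ang(S,z1(120,343),z1(765,294),.04),"S +y",ang(S,z1(40,80),z1(380,58),.04))
print("fence S",ang(S,z1(522,305),z1(440,125),.048)-90,"fence T",ang(T,z2(284,370),z2(306,492),.048)-90)
print("frontedge T",ang(T,z2(617,45),z2(693,390),.04)-90)
E
python3 - <<'E'
import sys;sys.path.insert(0,'.')
E
```

```text
bedfront [[0.57713865 0.14222412 0.04      ]]
T near 99.6814905065317 T far 99.89288427652947
S near -y 99.19971516045344 S +y 99.52064994606297
fence S -261.43134857935206 fence T -261.8993352822822
frontedge T -261.84666006390705
```

The two cameras now agree to within a few mm. The machine is at about (0.558, 0.265) with yaw about 99°, and the stack is at (0.531, -0.269) with yaw -23.4°. Before moving I'll check the gripper's shape.

```bash
python3 - <<'E' | tail -30
from h import *
import pickle
S,T=pickle.load(open("st0.pkl","rb"))
a=cv2.resize(S["frame"][0:120,80:200,::-1],None,fx=5,fy=5,interpolation=cv2.INTER_CUBIC)
cv2.imwrite("pics/gr.png",cv2.convertScaleAbs(a,alpha=1.8))
print(proj(S,[[0.2404,-.4941,.2153]]))
m=np.array([.558,.2648,np.radians(99.)]);np.save("m.npy",m);g=np.load("g.npy")
# lid check: undistort outline of box1 in both
for s,n in((S,"S"),(T,"T")):
    for d in cams.outline_of(s,"box1_center"):
        print(n,d["conf"],d["centre"],at_z(s,d["centre"],.125).round(4))
E
```

```text
[[146.78846154  96.0610231 ]]
S 0.84 [244.2, 174.6] [[ 0.4541 -0.1914  0.125 ]]
S 0.81 [280.2, 228.6] [[ 0.6323 -0.0875  0.125 ]]
S 0.6 [207.7, 196.7] [[ 0.5429 -0.2704  0.125 ]]
T 0.96 [333.6, 319.1] [[ 0.3209 -0.1943  0.125 ]]
T 0.84 [351.2, 224.3] [[ 0.5303 -0.2635  0.125 ]]
T 0.59 [274.4, 234.2] [[ 0.5262 -0.0837  0.125 ]]
```

View pics/gr.png

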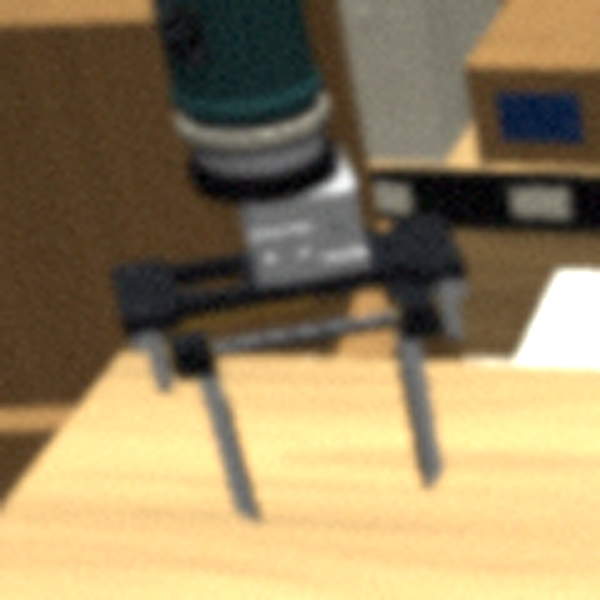

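The gripper's wide bar runs along the jaw direction, so I'll set the box down further out on the bed. Now I'll move over the stack and turn.

```bash
python3 -m crank '[{"tx":5.14,"ty":-1.08,"grip":1},{"tx":5.14,"ty":-1.08},{"tx":5.14,"ty":-1.08},{"tx":5.14,"ty":-1.08},{"tx":5.14,"ty":-1.08},{"tx":5.14,"ty":-1.08},{"tx":5.14,"ty":-1.08},{"twist":9.86},{"twist":9.86},{"twist":9.86},{"twist":9.86},{"twist":9.86}]'
cat > st.py <<'E'
from h import *
import sys
def st():
    o=get_obs(); r,p,y=o["ee_rot"]
    from scipy.spatial.transform import Rotation as Ro
    R=Ro.from_euler("xyz",[r,p,y]).as_matrix(); return o,R
if __name__=="__main__":
    o,R=st(); print("t",round(o["time"],2),"pos",o["tool_pos"].round(4),"rpy deg",np.degrees(o["ee_rot"]).round(2),"F",o["wrist_force"].round(1),"w",round(o["width"],4),"q",o["joint_positions"].round(3))
    if len(sys.argv)>3:
        t=np.array([float(a) for a in sys.argv[1:4]]); print("tool-frame shift cm",(R.T@(t-o["tool_pos"])*100).round(2))
        if len(sys.argv)>4:
            d=(np.degrees(o["ee_rot"][2])-float(sys.argv[4]));print("twist (yaw->target)",(d+180)%360-180)
E
python3 st.py .5315 -.268 .16 -23.4
```

```text
t 1.1 pos [ 0.2406 -0.4946  0.2165] rpy deg [179.99  -0.    25.94] F [ 0.3 -0.1  0.8] w 0.0941 q [-1.221  0.087  1.371  0.     1.684 -0.103]
tool-frame shift cm [36.07 -7.65  5.65]
twist (yaw->target) 49.3423830442764invalid input at $[0]: expected keys tx, ty, tz, twist, grip
```

Each row needs all five keys.

```bash
python3 -m crank '[{"tx":5.15,"ty":-1.09,"tz":0,"twist":0,"grip":1},{"tx":5.15,"ty":-1.09,"tz":0,"twist":0,"grip":1},{"tx":5.15,"ty":-1.09,"tz":0,"twist":0,"grip":1},{"tx":5.15,"ty":-1.09,"tz":0,"twist":0,"grip":1},{"tx":5.15,"ty":-1.09,"tz":0,"twist":0,"grip":1},{"tx":5.15,"ty":-1.09,"tz":0,"twist":0,"grip":1},{"tx":5.15,"ty":-1.09,"tz":0,"twist":0,"grip":1},{"tx":0,"ty":0,"tz":0,"twist":9.9,"grip":1},{"tx":0,"ty":0,"tz":0,"twist":9.9,"grip":1},{"tx":0,"ty":0,"tz":0,"twist":9.9,"grip":1},{"tx":0,"ty":0,"tz":0,"twist":9.9,"grip":1},{"tx":0,"ty":0,"tz":0,"twist":9.9,"grip":1}]'; python3 st.py .5315 -.268 .16 -23.4
```

```text
time: 2.6
tool_pos: [0.5314, -0.2682, 0.2164]
ee_rot: [3.142, 0.0, -0.417]
wrist_force: [0.3, -0.1, -0.3]
width: 0.0941
t 2.6 pos [ 0.5314 -0.2682  0.2164] rpy deg [ 1.800e+02  1.000e-02 -2.388e+01] F [ 0.3 -0.1 -0.3] w 0.0941 q [-0.563  0.189  1.257 -0.     1.696  1.425]
tool-frame shift cm [-0.   -0.02  5.64]
twist (yaw->target) -0.4779610076445522
```

```bash
python3 -m crank '[{"tx":0,"ty":0,"tz":3.5,"twist":0,"grip":1},{"tx":0,"ty":0,"tz":2.1,"twist":0,"grip":1}]'
python3 - <<'E'
from h import *
for n,(x,y,w,h) in {"scene":(150,100,140,150),"top":(270,150,140,130)}.items():
    s=cams.snapshot(n); cv2.imwrite(f"pics/a_{n}.png",cv2.resize(s["frame"][y:y+h,x:x+w,::-1],None,fx=4,fy=4,interpolation=cv2.INTER_CUBIC))
E
python3 st.py .5315 -.268 .114
```

```text
time: 2.85
tool_pos: [0.531, -0.268, 0.1589]
ee_rot: [-3.141, 0.002, -0.411]
wrist_force: [0.5, -0.2, -0.9]
width: 0.0941
t 2.95 pos [ 0.5298 -0.2673  0.157 ] rpy deg [-179.95    0.37  -23.55] F [-0.7  1.   0.4] w 0.0939 q [-0.563  0.207  1.354 -0.     1.588  1.419]
tool-frame shift cm [0.21 0.   4.3 ]
```

View pics/a_scene.png

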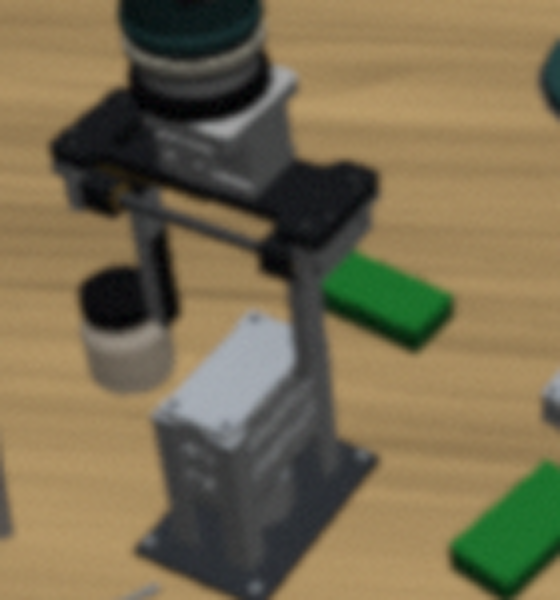

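View pics/a_top.png

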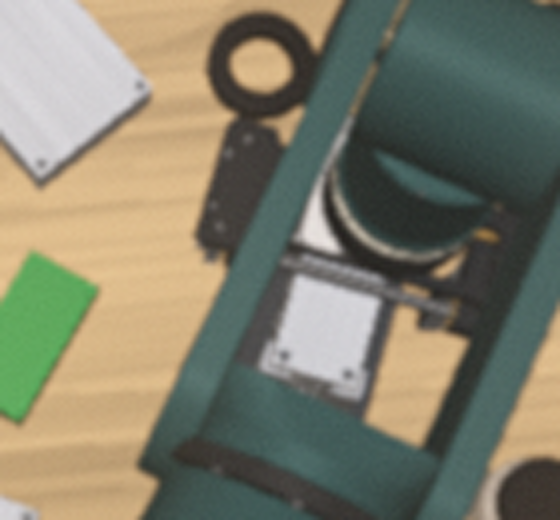

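The fingers straddle the silver top box (scene crop (235,370)), with the green ones well clear. I'll go down gently and close.

```bash
python3 -m crank '[{"tx":0,"ty":0,"tz":2.3,"twist":0,"grip":1},{"tx":0,"ty":0,"tz":2.1,"twist":0,"grip":1},{"tx":0,"ty":0,"tz":0,"twist":0,"grip":0.5},{"tx":0,"ty":0,"tz":0,"twist":0,"grip":0.4},{"tx":0,"ty":0,"tz":0,"twist":0,"grip":0.3},{"tx":0,"ty":0,"tz":0,"twist":0,"grip":0.3}]'; python3 st.py
```

```text
time: 3.7
tool_pos: [0.5319, -0.2686, 0.1176]
ee_rot: [3.141, -0.002, -0.411]
wrist_force: [-0.2, 0.4, 0.1]
width: 0.0575
t 3.7 pos [ 0.5319 -0.2686  0.1176] rpy deg [ 1.7998e+02 -1.1000e-01 -2.3550e+01] F [-0.2  0.4  0.1] w 0.0575 q [-0.563  0.225  1.411 -0.     1.504  1.419]
```

```bash
python3 -m crank '[{"tx":0,"ty":0,"tz":0.3,"twist":0,"grip":0.3},{"tx":0,"ty":0,"tz":0,"twist":0,"grip":0.2},{"tx":0,"ty":0,"tz":0,"twist":0,"grip":0.2},{"tx":0,"ty":0,"tz":0,"twist":0,"grip":0.2}]'; python3 st.py
```

```text
time: 4.2
tool_pos: [0.5315, -0.2683, 0.1135]
ee_rot: [3.142, -0.0, -0.411]
wrist_force: [-0.1, 0.0, -0.8]
width: 0.0501
t 4.2 pos [ 0.5315 -0.2683  0.1135] rpy deg [ 1.7999e+02 -2.0000e-02 -2.3560e+01] F [-0.1  0.  -0.8] w 0.0501 q [-0.563  0.228  1.416 -0.     1.498  1.419]
```

Width is 50.1 mm, so the box is gripped. Now I'll lift it straight up, slowly at first.

```bash
python3 -m crank '[{"tx":0,"ty":0,"tz":-0.6,"twist":0,"grip":0.2},{"tx":0,"ty":0,"tz":-1,"twist":0,"grip":0.2},{"tx":0,"ty":0,"tz":-1.5,"twist":0,"grip":0.2},{"tx":0,"ty":0,"tz":-2,"twist":0,"grip":0.2},{"tx":0,"ty":0,"tz":-2.5,"twist":0,"grip":0.2},{"tx":0,"ty":0,"tz":-2.5,"twist":0,"grip":0.2},{"tx":0,"ty":0,"tz":0,"twist":0,"grip":0.2}]'
python3 - <<'E'
from h import *
s=cams.snapshot("scene");x,y,w,h=140,80,160,150
cv2.imwrite("pics/b_scene.png",cv2.resize(s["frame"][y:y+h,x:x+w,::-1],None,fx=4,fy=4,interpolation=cv2.INTER_CUBIC))
m=np.load("m.npy");c,sn=np.cos(m[2]),np.sin(m[2])
xm,ym=-.142,.012
print("place",m[0]+c*xm-sn*ym,m[1]+sn*xm+c*ym)
E
python3 st.py .5683 .1226 .2145 9
```

```text
time: 5.08
tool_pos: [0.5327, -0.269, 0.2184]
ee_rot: [3.141, -0.007, -0.411]
wrist_force: [-0.1, -1.1, -1.5]
width: 0.0499
place 0.5683614339485711 0.12267104205500766
t 5.12 pos [ 0.5319 -0.2686  0.2162] rpy deg [179.97  -0.18 -23.55] F [ 0.5  0.7 -1.2] w 0.0502 q [-0.563  0.187  1.259 -0.     1.692  1.419]
tool-frame shift cm [-12.3  -37.31   0.11]
twist (yaw->target) -32.55406133253007
```

View pics/b_scene.png

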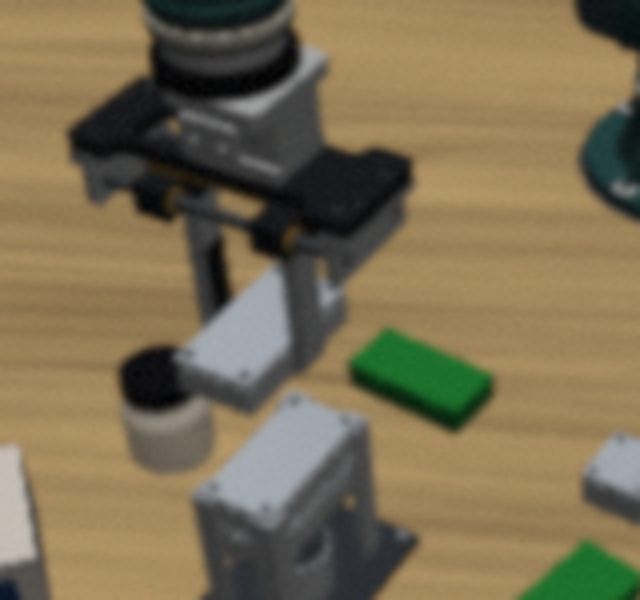

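The box is held level and the next box has come up into place (crop (280,460)). Now I'll turn and carry it to the bed.

```bash
python3 -m crank '[{"tx":0,"ty":0,"tz":0,"twist":-8.1,"grip":0.2},{"tx":0,"ty":0,"tz":0,"twist":-8.1,"grip":0.2},{"tx":0,"ty":0,"tz":0,"twist":-8.1,"grip":0.2},{"tx":0,"ty":0,"tz":0,"twist":-8.2,"grip":0.2}]'; python3 st.py .5683 .1226 .2145 9
```

```text
time: 5.62
tool_pos: [0.5307, -0.2678, 0.2126]
ee_rot: [-3.139, 0.002, 0.161]
wrist_force: [1.1, 0.6, -1.1]
width: 0.0494
t 5.62 pos [ 0.5307 -0.2678  0.2126] rpy deg [-1.7988e+02  1.4000e-01  9.2100e+00] F [ 1.1  0.6 -1.1] w 0.0494 q [-0.563  0.19   1.263 -0.     1.692  0.847]
tool-frame shift cm [  9.96 -37.94  -0.14]
twist (yaw->target) 0.21462557992018105
```

```bash
python3 -m crank '[{"tx":0.98,"ty":-3.8,"tz":0,"twist":0,"grip":0.2},{"tx":0.98,"ty":-3.8,"tz":0,"twist":0,"grip":0.2},{"tx":0.98,"ty":-3.8,"tz":0,"twist":0,"grip":0.2},{"tx":0.98,"ty":-3.8,"tz":0,"twist":0,"grip":0.2},{"tx":0.98,"ty":-3.8,"tz":0,"twist":0,"grip":0.2},{"tx":0.98,"ty":-3.8,"tz":0,"twist":0,"grip":0.2},{"tx":0.98,"ty":-3.8,"tz":0,"twist":0,"grip":0.2},{"tx":0.98,"ty":-3.8,"tz":0,"twist":0,"grip":0.2},{"tx":0.98,"ty":-3.8,"tz":0,"twist":0,"grip":0.2},{"tx":0.98,"ty":-3.8,"tz":0,"twist":0,"grip":0.2},{"tx":0,"ty":0,"tz":0,"twist":0,"grip":0.2}]'; python3 st.py .5683 .1226 .0535 9
```

```text
time: 7.0
tool_pos: [0.5682, 0.1247, 0.2125]
ee_rot: [-3.141, 0.003, 0.16]
wrist_force: [-0.3, -1.4, -2.0]
width: 0.0498
t 7.0 pos [0.5682 0.1247 0.2125] rpy deg [-179.96    0.19    9.18] F [-0.3 -1.4 -2. ] w 0.0498 q [0.118 0.161 1.296 0.    1.687 1.529]
tool-frame shift cm [ 0.03  0.22 15.9 ]
twist (yaw->target) 0.1768294657383933
```

```bash
python3 -m crank '[{"tx":0,"ty":0.1,"tz":3.6,"twist":0,"grip":0.2},{"tx":0,"ty":0,"tz":3.6,"twist":0,"grip":0.2},{"tx":0,"ty":0,"tz":3.6,"twist":0,"grip":0.2},{"tx":0,"ty":0,"tz":2.4,"twist":0,"grip":0.2},{"tx":0,"ty":0,"tz":1.3,"twist":0,"grip":0.2},{"tx":0,"ty":0,"tz":0.4,"twist":0,"grip":0.2},{"tx":0,"ty":0,"tz":0,"twist":0,"grip":0.2}]'; python3 st.py .5683 .1226 .0535 9;python3 - <<'E'
from h import *
s=cams.snapshot("scene");x,y,w,h=320,100,190,180
cv2.imwrite("pics/c_scene.png",cv2.resize(s["frame"][y:y+h,x:x+w,::-1],None,fx=3.3,fy=3.3,interpolation=cv2.INTER_CUBIC))
E
```

```text
time: 7.88
tool_pos: [0.5698, 0.1211, 0.0661]
ee_rot: [3.141, -0.001, 0.156]
wrist_force: [0.3, 0.0, -0.2]
width: 0.0497
t 7.88 pos [0.5698 0.1211 0.0661] rpy deg [ 1.7999e+02 -6.0000e-02  8.9200e+00] F [ 0.3  0.  -0.2] w 0.0497 q [ 0.112  0.233  1.507 -0.     1.4    1.527]
tool-frame shift cm [-0.12 -0.17  1.26]
twist (yaw->target) -0.07602731108664784
```

View pics/c_scene.png

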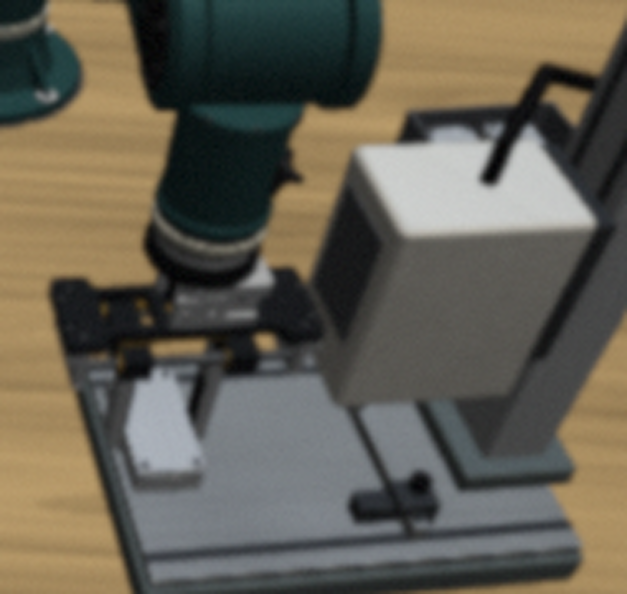

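The box is level over the bed at crop (160,430), with its long side parallel to the fence and the bar clear of the head. I'll lower the rest slowly until the force shows contact.

```bash
python3 -m crank '[{"tx":0,"ty":0,"tz":0.5,"twist":0,"grip":0.2},{"tx":0,"ty":0,"tz":0.3,"twist":0,"grip":0.2},{"tx":0,"ty":0,"tz":0.2,"twist":0,"grip":0.2},{"tx":0,"ty":0,"tz":0.1,"twist":0,"grip":0.2}]'; python3 -m crank '[{"tx":0,"ty":0,"tz":0.1,"twist":0,"grip":0.2},{"tx":0,"ty":0,"tz":0,"twist":0,"grip":0.2}]'; python3 st.py .5683 .1226 .0535 9
```

```text
time: 8.43
tool_pos: [0.5692, 0.1214, 0.0543]
ee_rot: [3.142, 0.0, 0.156]
wrist_force: [0.1, -1.0, -1.7]
width: 0.0495
time: 8.68
tool_pos: [0.5693, 0.1214, 0.0534]
ee_rot: [3.142, 0.0, 0.156]
wrist_force: [-0.1, 0.0, -0.8]
width: 0.0498
t 8.68 pos [0.5693 0.1214 0.0534] rpy deg [180.     0.     8.95] F [-0.1  0.  -0.8] w 0.0498 q [ 0.113  0.244  1.521 -0.     1.377  1.527]
tool-frame shift cm [-0.08 -0.14 -0.01]
twist (yaw->target) -0.054807440131696694
```

```bash
python3 -m crank '[{"tx":0,"ty":0,"tz":0.1,"twist":0,"grip":0.2},{"tx":0,"ty":0,"tz":0,"twist":0,"grip":0.2}]'; python3 -m crank '[{"tx":0,"ty":0,"tz":0.1,"twist":0,"grip":0.2},{"tx":0,"ty":0,"tz":0,"twist":0,"grip":0.2}]'
```

```text
time: 8.93
tool_pos: [0.5695, 0.1214, 0.0527]
ee_rot: [3.141, -0.0, 0.156]
wrist_force: [0.4, 0.4, -0.3]
width: 0.0495
time: 9.18
tool_pos: [0.5695, 0.1214, 0.0527]
ee_rot: [3.141, -0.001, 0.156]
wrist_force: [-3.3, -1.4, 5.3]
width: 0.0493
```

```bash
python3 -m crank '[{"tx":0,"ty":0,"tz":0.1,"twist":0,"grip":0.2},{"tx":0,"ty":0,"tz":0,"twist":0,"grip":0.2}]'
```

```text
time: 9.43
tool_pos: [0.5695, 0.1214, 0.0526]
ee_rot: [3.141, -0.001, 0.156]
wrist_force: [-4.4, -0.9, 8.6]
width: 0.0499
```

Contact at 8.6 N. I'll back off slightly and release.

```bash
python3 -m crank '[{"tx":0,"ty":0,"tz":-0.1,"twist":0,"grip":0.2},{"tx":0,"ty":0,"tz":0,"twist":0,"grip":0.85},{"tx":0,"ty":0,"tz":0,"twist":0,"grip":0.85},{"tx":0,"ty":0,"tz":0,"twist":0,"grip":0.85},{"tx":0,"ty":0,"tz":-1.5,"twist":0,"grip":0.85},{"tx":0,"ty":0,"tz":-4,"twist":0,"grip":0.85},{"tx":0,"ty":0,"tz":-5,"twist":0,"grip":0.85}]'; python3 st.py
python3 - <<'E'
from h import *
s=cams.snapshot("scene");x,y,w,h=320,100,190,180
cv2.imwrite("pics/d_scene.png",cv2.resize(s["frame"][y:y+h,x:x+w,::-1],None,fx=3.3,fy=3.3,interpolation=cv2.INTER_CUBIC))
E
```

```text
time: 10.3
tool_pos: [0.5684, 0.1215, 0.1568]
ee_rot: [-3.141, 0.003, 0.156]
wrist_force: [1.1, -0.2, 0.4]
width: 0.0802
t 10.3 pos [0.5684 0.1215 0.1568] rpy deg [-1.7997e+02  1.6000e-01  8.9600e+00] F [ 1.1 -0.2  0.4] w 0.0802 q [0.113 0.177 1.389 0.    1.579 1.527]
```

View pics/d_scene.png

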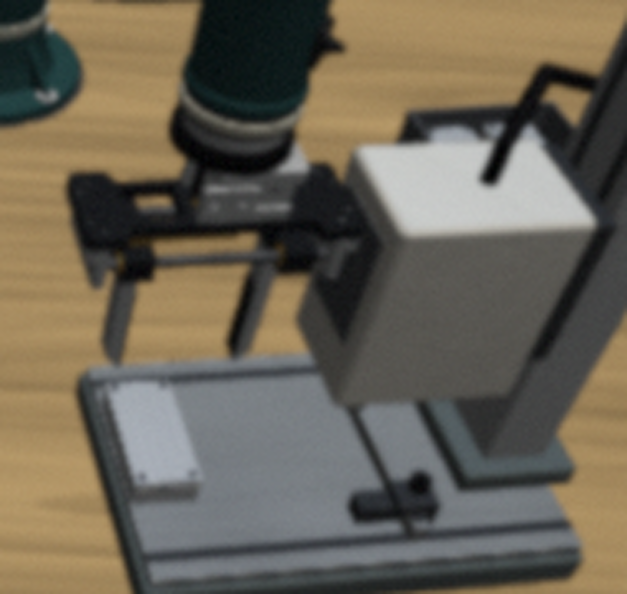

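The box lies lid up on the bed at crop (150,435), long side parallel to the fence. The moves offer no direct tilt, and an upright body can't follow the box under the head. The only way I see to lean the tool is at the arm's reach limit, stretching out along the machine's x direction (azimuth about 90–99°), where the tool should tip outward. First I'll raise clear and turn the jaws parallel to the fence.

```bash
python3 -m crank '[{"tx":0,"ty":0.6,"tz":-6,"twist":-10,"grip":0.3},{"tx":0,"ty":0,"tz":-6,"twist":-10,"grip":0},{"tx":0,"ty":0,"tz":-6,"twist":-10,"grip":0},{"tx":0,"ty":0,"tz":-6,"twist":-10,"grip":0},{"tx":0,"ty":0,"tz":-6,"twist":-10,"grip":0},{"tx":0,"ty":0,"tz":-4,"twist":-10,"grip":0},{"tx":0,"ty":0,"tz":0,"twist":-10,"grip":0},{"tx":0,"ty":0,"tz":0,"twist":-10,"grip":0},{"tx":0,"ty":0,"tz":0,"twist":-10,"grip":0}]'; python3 st.py -.02 .58 .48
```

```text
time: 11.48
tool_pos: [0.5701, 0.1157, 0.4971]
ee_rot: [3.141, -0.0, 1.733]
wrist_force: [-0.4, 0.2, 0.1]
width: 0.0006
t 11.47 pos [0.5701 0.1157 0.4971] rpy deg [ 1.7994e+02 -1.0000e-02  9.9300e+01] F [-0.4  0.2  0.1] w 0.0006 q [ 0.103  0.313  0.531  0.     2.297 -0.06 ]
tool-frame shift cm [ 55.36 -50.73   1.67]
```

```bash
python3 -m crank '[{"tx":4.4,"ty":-4.2,"tz":0,"twist":0,"grip":0},{"tx":4.4,"ty":-4.2,"tz":0,"twist":0,"grip":0},{"tx":4.4,"ty":-4.2,"tz":0,"twist":0,"grip":0},{"tx":4.4,"ty":-4.2,"tz":0,"twist":0,"grip":0},{"tx":4.4,"ty":-4.2,"tz":0,"twist":0,"grip":0},{"tx":4.4,"ty":-4.2,"tz":0,"twist":0,"grip":0},{"tx":4.4,"ty":-4.2,"tz":0,"twist":0,"grip":0},{"tx":4.4,"ty":-4.2,"tz":0,"twist":0,"grip":0},{"tx":4.4,"ty":-4.2,"tz":0,"twist":0,"grip":0},{"tx":4.4,"ty":-4.2,"tz":0,"twist":0,"grip":0},{"tx":4.4,"ty":-4.2,"tz":0,"twist":0,"grip":0},{"tx":4.4,"ty":-4.2,"tz":0,"twist":0,"grip":0}]'; python3 st.py -.02 .58 .48
```

```text
time: 12.98
tool_pos: [-0.0119, 0.5592, 0.4973]
ee_rot: [3.141, -0.002, 1.728]
wrist_force: [1.1, 0.4, -0.8]
width: 0.0007
t 12.97 pos [-0.0119  0.5592  0.4973] rpy deg [ 1.7999e+02 -9.0000e-02  9.8980e+01] F [ 1.1  0.4 -0.8] w 0.0007 q [1.491 0.25  0.611 0.    2.279 1.334]
tool-frame shift cm [ 2.18 -0.48  1.73]
```

```bash
python3 -m crank '[{"tx":6,"ty":0,"tz":0,"twist":0,"grip":0},{"tx":6,"ty":0,"tz":0,"twist":0,"grip":0},{"tx":6,"ty":0,"tz":0,"twist":0,"grip":0},{"tx":6,"ty":0,"tz":0,"twist":0,"grip":0}]'; python3 st.py -.02 .58 .48
```

```text
time: 13.48
tool_pos: [-0.044, 0.7244, 0.4292]
ee_rot: [3.135, -0.068, 1.728]
wrist_force: [-0.2, -0.4, 0.9]
width: 0.0002
t 13.47 pos [-0.044   0.7244  0.4292] rpy deg [179.62  -3.92  99.  ] F [-0.2 -0.4  0.9] w 0.0002 q [1.551 0.597 0.275 0.007 2.201 1.398]
tool-frame shift cm [-14.26   0.15  -6.07]
```

The tool is tipping outward at the limit (−3.9°), in the direction I need, and it persists. I'll continue.

```bash
python3 -m crank '[{"tx":6,"ty":0,"tz":0,"twist":0,"grip":0},{"tx":6,"ty":0,"tz":0,"twist":0,"grip":0},{"tx":6,"ty":0,"tz":0,"twist":0,"grip":0},{"tx":6,"ty":0,"tz":0,"twist":0,"grip":0}]'; python3 st.py -.02 .58 .48
```

```text
time: 13.98
tool_pos: [-0.0709, 0.829, 0.3585]
ee_rot: [3.124, -0.204, 1.729]
wrist_force: [0.1, 0.7, -0.1]
width: 0.0005
t 13.97 pos [-0.0709  0.829   0.3585] rpy deg [178.98 -11.66  99.08] F [ 0.1  0.7 -0.1] w 0.0005 q [1.583 0.703 0.274 0.013 1.96  1.433]
tool-frame shift cm [-22.41   1.4  -17.01]
```

```bash
python3 -m crank '[{"tx":6.2,"ty":0,"tz":0,"twist":0,"grip":0},{"tx":6.2,"ty":0,"tz":0,"twist":0,"grip":0},{"tx":6.2,"ty":0,"tz":0,"twist":0,"grip":0},{"tx":6.2,"ty":0,"tz":0,"twist":0,"grip":0},{"tx":6.2,"ty":0,"tz":0,"twist":0,"grip":0},{"tx":6.2,"ty":0,"tz":0,"twist":0,"grip":0}]'; python3 st.py -.02 .58 .48
```

```text
time: 14.72
tool_pos: [-0.1036, 0.9465, 0.3231]
ee_rot: [3.107, -0.452, 1.736]
wrist_force: [-0.1, -0.1, -0.0]
width: 0.0006
t 14.72 pos [-0.1036  0.9465  0.3231] rpy deg [178.04 -25.88  99.48] F [-0.1 -0.1 -0. ] w 0.0006 q [1.613 0.783 0.275 0.02  1.631 1.461]
tool-frame shift cm [-26.92   3.25 -30.4 ]
```

```bash
python3 -m crank '[{"tx":6.2,"ty":0,"tz":0,"twist":0,"grip":0},{"tx":6.2,"ty":0,"tz":0,"twist":0,"grip":0},{"tx":6.2,"ty":0,"tz":0,"twist":0,"grip":0},{"tx":6.2,"ty":0,"tz":0,"twist":0,"grip":0},{"tx":6.2,"ty":0,"tz":0,"twist":0,"grip":0}]'; python3 st.py -.02 .58 .48
```

```text
time: 15.35
tool_pos: [-0.1235, 1.0067, 0.363]
ee_rot: [3.093, -0.669, 1.747]
wrist_force: [0.2, 1.2, -0.6]
width: 0.0006
t 15.35 pos [-0.1235  1.0067  0.363 ] rpy deg [177.21 -38.34 100.09] F [ 0.2  1.2 -0.6] w 0.0006 q [1.629 0.782 0.275 0.025 1.415 1.474]
tool-frame shift cm [-27.12   4.48 -36.18]
```

```bash
python3 -m crank '[{"tx":6.2,"ty":0,"tz":0,"twist":0,"grip":0},{"tx":6.2,"ty":0,"tz":0,"twist":0,"grip":0}]'
cat >> st.py <<'E'
    m=np.load("m.npy");c,s=np.cos(m[2]),np.sin(m[2]);M=np.array([[c,s,0],[-s,c,0],[0,0,1]])
    print("in machine axes: TCP mm",(M@(o["tool_pos"]-[m[0],m[1],0])*1000).round(1),"toolx",(M@R[:,0]).round(3),"tooly",(M@R[:,1]).round(3),"toolz",(M@R[:,2]).round(3), "F",(M@o["wrist_force"]).round(1))
    np.save("last.npy",np.c_[M@R])
E
python3 st.py
```

```text
time: 15.6
tool_pos: [-0.1296, 1.0213, 0.3941]
ee_rot: [3.086, -0.756, 1.753]
wrist_force: [-0.2, -0.1, -0.3]
width: 0.0003
t 15.6 pos [-0.1296  1.0213  0.3941] rpy deg [176.8  -43.32 100.44] F [-0.2 -0.1 -0.3] w 0.0003 q [1.633 0.768 0.275 0.027 1.342 1.478]
in machine axes: TCP mm [854.8 560.8 394.1] toolx [0.727 0.018 0.686] tooly [-0.013 -0.999  0.041] toolz [ 0.686 -0.039 -0.726] F [-0.1  0.2 -0.3]
```

The lean is 43° and almost exactly along machine x. I'll work out the way back around the machine in tool axes.

```bash
cat > mv.py <<'E'
import numpy as np,sys
from st import st
m=np.load("m.npy");c,s=np.cos(m[2]),np.sin(m[2]);M=np.array([[c,s,0],[-s,c,0],[0,0,1]])
o,R=st();A=M@R
p=M@(o["tool_pos"]-[m[0],m[1],0])*1000
# remaining args: waypoints x,y,z (machine mm)
for w in sys.argv[1:]:
    q=np.array([float(v) for v in w.split(",")]);d=A.T@(q-p)/10;n=np.linalg.norm(d);k=max(1,int(np.ceil(n/6.2)))
    print(w,"shift cm",d.round(2),"rows",k,"each",(d/k).round(2));p=q
E
python3 mv.py 0,250,400 -200,80,300 -205,11,90 -205,11,56
```

```text
0,250,400 shift cm [-62.33  32.2  -57.88] rows 15 each [-4.16  2.15 -3.86]
-200,80,300 shift cm [-21.72  16.84  -5.8 ] rows 5 each [-4.34  3.37 -1.16]
-205,11,90 shift cm [-14.9    6.05  15.18] rows 4 each [-3.72  1.51  3.79]
-205,11,56 shift cm [-2.33 -0.14  2.47] rows 1 each [-2.33 -0.14  2.47]
```

```bash
python3 -m crank '[{"tx":-4.1,"ty":2.1,"tz":-3.8,"twist":0,"grip":0},{"tx":-4.1,"ty":2.1,"tz":-3.8,"twist":0,"grip":0},{"tx":-4.1,"ty":2.1,"tz":-3.8,"twist":0,"grip":0},{"tx":-4.1,"ty":2.1,"tz":-3.8,"twist":0,"grip":0}]'; python3 st.py; python3 mv.py 0,250,400
```

```text
time: 16.1
tool_pos: [-0.0168, 0.8175, 0.3975]
ee_rot: [3.084, -0.757, 1.754]
wrist_force: [1.0, 1.5, 0.1]
width: 0.0004
t 16.1 pos [-0.0168  0.8175  0.3975] rpy deg [176.72 -43.36 100.49] F [1.  1.5 0.1] w 0.0004 q [1.463 0.167 1.109 0.158 1.123 1.29 ]
in machine axes: TCP mm [635.8 481.3 397.5] toolx [0.727 0.019 0.687] tooly [-0.013 -0.999  0.042] toolz [ 0.687 -0.039 -0.726] F [ 1.3 -1.3  0.1]
0,250,400 shift cm [-46.48  23.96 -42.93] rows 11 each [-4.23  2.18 -3.9 ]
```

The tilt is retained. On to the next waypoint.

```bash
python3 -m crank '[{"tx":-4.2,"ty":2.2,"tz":-3.9,"twist":0,"grip":0},{"tx":-4.2,"ty":2.2,"tz":-3.9,"twist":0,"grip":0},{"tx":-4.2,"ty":2.2,"tz":-3.9,"twist":0,"grip":0},{"tx":-4.2,"ty":2.2,"tz":-3.9,"twist":0,"grip":0},{"tx":-4.2,"ty":2.2,"tz":-3.9,"twist":0,"grip":0},{"tx":-4.2,"ty":2.2,"tz":-3.9,"twist":0,"grip":0},{"tx":-4.2,"ty":2.2,"tz":-3.9,"twist":0,"grip":0},{"tx":-4.2,"ty":2.2,"tz":-3.9,"twist":0,"grip":0}]'; python3 st.py; python3 mv.py 0,250,400 -200,80,300 -205,11,90 -205,11,56
```

```text
time: 17.1
tool_pos: [0.2224, 0.3892, 0.4013]
ee_rot: [3.08, -0.755, 1.757]
wrist_force: [0.7, -0.1, -0.1]
width: 0.0009
t 17.1 pos [0.2224 0.3892 0.4013] rpy deg [176.45 -43.26 100.69] F [ 0.7 -0.1 -0.1] w 0.0009 q [ 0.374 -0.498  1.67   0.727  1.679  0.404]
in machine axes: TCP mm [175.3 312.  401.3] toolx [0.728 0.021 0.685] tooly [-0.013 -0.999  0.045] toolz [ 0.686 -0.042 -0.727] F [-0.2 -0.7 -0.1]
0,250,400 shift cm [-12.99   6.42 -11.66] rows 3 each [-4.33  2.14 -3.89]
-200,80,300 shift cm [-21.78  16.79  -5.73] rows 5 each [-4.36  3.36 -1.15]
-205,11,90 shift cm [-14.9    5.95  15.21] rows 4 each [-3.73  1.49  3.8 ]
-205,11,56 shift cm [-2.33 -0.15  2.47] rows 1 each [-2.33 -0.15  2.47]
```

```bash
python3 mv.py -200,80,330 -205,11,90 -205,11,58
```

```text
-200,80,330 shift cm [-32.71  23.35 -19.58] rows 8 each [-4.09  2.92 -2.45]
-205,11,90 shift cm [-16.96   5.82  17.39] rows 5 each [-3.39  1.16  3.48]
-205,11,58 shift cm [-2.19 -0.14  2.33] rows 1 each [-2.19 -0.14  2.33]
```

```bash
python3 -m crank '[{"tx":-4.1,"ty":2.9,"tz":-2.45,"twist":0,"grip":0},{"tx":-4.1,"ty":2.9,"tz":-2.45,"twist":0,"grip":0},{"tx":-4.1,"ty":2.9,"tz":-2.45,"twist":0,"grip":0},{"tx":-4.1,"ty":2.9,"tz":-2.45,"twist":0,"grip":0},{"tx":-4.1,"ty":2.9,"tz":-2.45,"twist":0,"grip":0},{"tx":-4.1,"ty":2.9,"tz":-2.45,"twist":0,"grip":0},{"tx":-4.1,"ty":2.9,"tz":-2.45,"twist":0,"grip":0},{"tx":-4.1,"ty":2.9,"tz":-2.45,"twist":0,"grip":0}]'; python3 st.py; python3 mv.py -205,11,90 -205,11,58
```

```text
time: 18.1
tool_pos: [0.51, 0.0537, 0.3282]
ee_rot: [3.082, -0.753, 1.754]
wrist_force: [-0.1, 0.4, 0.8]
width: 0.0004
t 18.1 pos [0.51   0.0537 0.3282] rpy deg [176.58 -43.12 100.52] F [-0.1  0.4  0.8] w 0.0004 q [-0.423  0.11   1.308  0.727  2.035 -0.351]
in machine axes: TCP mm [-201.    80.4  328.2] toolx [0.73  0.019 0.683] tooly [-0.014 -0.999  0.043] toolz [ 0.684 -0.041 -0.729] F [0.4 0.1 0.8]
-205,11,90 shift cm [-16.7    5.9   17.37] rows 5 each [-3.34  1.18  3.47]
-205,11,58 shift cm [-2.19 -0.14  2.33] rows 1 each [-2.19 -0.14  2.33]
```

```bash
python3 -m crank '[{"tx":-3.3,"ty":1.2,"tz":3.5,"twist":0,"grip":0},{"tx":-3.3,"ty":1.2,"tz":3.5,"twist":0,"grip":0},{"tx":-3.3,"ty":1.2,"tz":3.5,"twist":0,"grip":0},{"tx":-3.4,"ty":1.2,"tz":3.4,"twist":0,"grip":0},{"tx":-3.4,"ty":1.1,"tz":3.4,"twist":0,"grip":0},{"tx":0,"ty":0,"tz":0,"twist":0,"grip":0}]'; python3 st.py; python3 mv.py -205,11,57
python3 - <<'E'
from h import *
for n,(x,y,w,h) in {"scene":(320,100,190,180),"top":(90,150,190,150)}.items():
    s=cams.snapshot(n)
    cv2.imwrite(f"pics/e_{n}.png",cv2.resize(s["frame"][y:y+h,x:x+w,::-1],None,fx=3.3,fy=3.3,interpolation=cv2.INTER_CUBIC))
E
```

```text
time: 18.85
tool_pos: [0.5753, 0.0628, 0.0864]
ee_rot: [3.095, -0.757, 1.747]
wrist_force: [0.3, 0.2, -0.2]
width: 0.0006
t 18.85 pos [0.5753 0.0628 0.0864] rpy deg [177.35 -43.39 100.07] F [ 0.3  0.2 -0.2] w 0.0006 q [-0.366  0.387  1.466  0.662  1.671 -0.586]
in machine axes: TCP mm [-202.3   14.5   86.4] toolx [0.727 0.014 0.687] tooly [-0.013 -0.999  0.034] toolz [ 0.687 -0.033 -0.726] F [ 0.2 -0.3 -0.2]
-205,11,57 shift cm [-2.22  0.26  1.96] rows 1 each [-2.22  0.26  1.96]
```

View pics/e_scene.png

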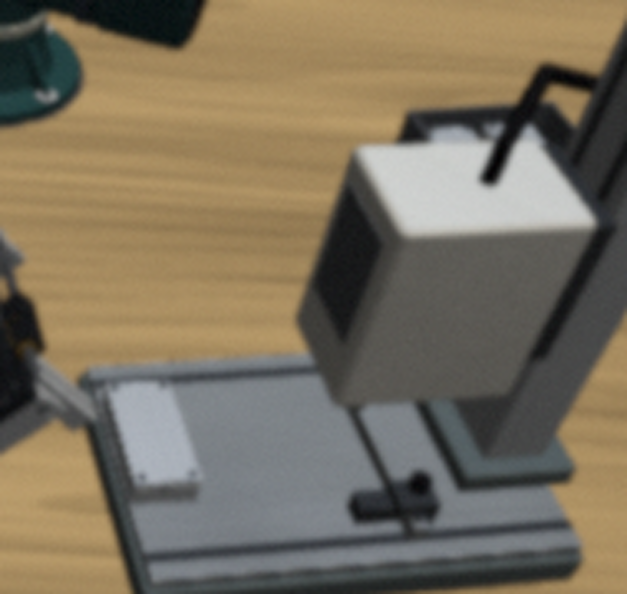

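View pics/e_top.png

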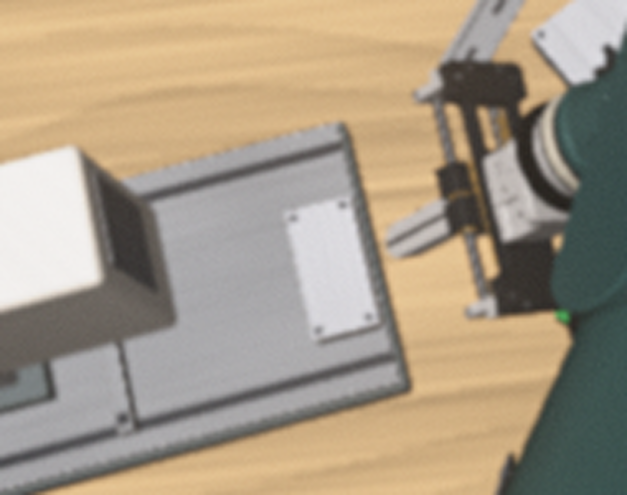

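Run:
```python
from h import *
import pickle
S,T=pickle.load(open("st0.pkl","rb"))
m=np.load("m.npy");c,s=np.cos(m[2]),np.sin(m[2]);M=np.array([[c,s],[-s,c]])
P=at_z(T,np.array([(287,213),(347,199),(378,322),(316,341)])/3.3+[90,150],.065)
Q=(P[:,:2]-m[:2])@M.T*1000; print("T",Q.round(1),Q.mean(0))
P=at_z(S,np.array([(105,383),(163,380),(198,483),(135,487)])/3.3+[320,100],.065)
Q=(P[:,:2]-m[:2])@M.T*1000; print("S",Q.round(1),Q.mean(0))
```

```text
T [[-121.8  -36.7]
 [-167.7  -35.5]
 [-169.2   61.7]
 [-121.9   63.6]] [-145.13722236   13.26077742]
S [[-166.5   62.2]
 [-120.6   61.8]
 [-120.8  -40.8]
 [-167.5  -40.7]] [-143.88177387   10.65032371]
```

The box is at (-144, 11.5) mm on the machine axes and square to them, with both cameras agreeing. I'll lower to pushing height behind it.

```bash
python3 -m crank '[{"tx":-1.2,"ty":0.15,"tz":1,"twist":0,"grip":0},{"tx":-0.9,"ty":0.1,"tz":0.9,"twist":0,"grip":0},{"tx":0,"ty":0,"tz":0,"twist":0,"grip":0},{"tx":0,"ty":0,"tz":0,"twist":0,"grip":0}]'; python3 st.py; python3 mv.py -185,11.5,57
```

```text
time: 19.45
tool_pos: [0.5811, 0.0604, 0.0621]
ee_rot: [3.085, -0.754, 1.753]
wrist_force: [0.5, 0.2, 0.0]
width: 0.0005
t 19.45 pos [0.5811 0.0604 0.0621] rpy deg [176.77 -43.21 100.46] F [0.5 0.2 0. ] w 0.0005 q [-0.367  0.42   1.471  0.661  1.634 -0.617]
in machine axes: TCP mm [-205.5    9.1   62.1] toolx [0.729 0.019 0.685] tooly [-0.013 -0.999  0.041] toolz [ 0.685 -0.039 -0.728] F [ 0.1 -0.5  0. ]
-185,11.5,57 shift cm [ 1.16 -0.28  1.77] rows 1 each [ 1.16 -0.28  1.77]
```

```bash
python3 -m crank '[{"tx":0.55,"ty":-0.1,"tz":0.75,"twist":0,"grip":0},{"tx":0.5,"ty":-0.1,"tz":0.72,"twist":0,"grip":0},{"tx":0,"ty":0,"tz":0,"twist":0,"grip":0}]'; python3 -m crank '[{"tx":0,"ty":0,"tz":0,"twist":0,"grip":0}]';python3 st.py;python3 - <<'E'
from h import *
for n,(x,y,w,h) in {"scene":(310,190,120,70)}.items():
    s=cams.snapshot(n)
    cv2.imwrite(f"pics/f_{n}.png",cv2.resize(s["frame"][y:y+h,x:x+w,::-1],None,fx=6,fy=6,interpolation=cv2.INTER_CUBIC))
E
python3 st.py
```

```text
time: 19.82
tool_pos: [0.5761, 0.0787, 0.0581]
ee_rot: [3.086, -0.754, 1.754]
wrist_force: [-0.4, -0.5, 0.3]
width: 0.0005
time: 19.95
tool_pos: [0.5766, 0.0778, 0.0583]
ee_rot: [3.085, -0.754, 1.754]
wrist_force: [-1.0, -0.1, -0.0]
width: 0.0004
t 19.95 pos [0.5766 0.0778 0.0583] rpy deg [176.78 -43.2  100.47] F [-1.  -0.1 -0. ] w 0.0004 q [-0.343  0.408  1.498  0.669  1.609 -0.607]
in machine axes: TCP mm [-187.6   10.8   58.3] toolx [0.729 0.019 0.685] tooly [-0.013 -0.999  0.041] toolz [ 0.685 -0.039 -0.728] F [ 0.1  1.  -0. ]
t 20.0 pos [0.5768 0.0776 0.0583] rpy deg [176.77 -43.19 100.46] F [-0.6  0.4  0.2] w 0.0005 q [-0.343  0.408  1.498  0.669  1.609 -0.607]
in machine axes: TCP mm [-187.8   10.7   58.3] toolx [0.729 0.019 0.684] tooly [-0.013 -0.999  0.041] toolz [ 0.685 -0.039 -0.728] F [0.4 0.6 0.2]
```

View pics/f_scene.png

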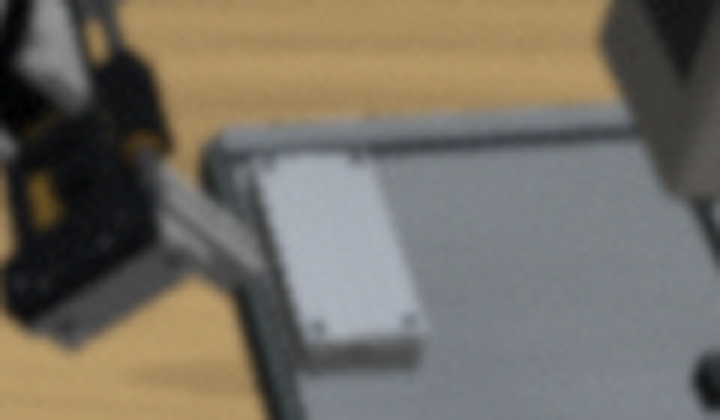

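The tip is right behind the middle of the box's front face (crop (262,265)). I'll start pushing gently.

```bash
python3 -m crank '[{"tx":0.36,"ty":0,"tz":0.35,"twist":0,"grip":0},{"tx":0.36,"ty":0,"tz":0.35,"twist":0,"grip":0},{"tx":0.36,"ty":0,"tz":0.35,"twist":0,"grip":0},{"tx":0.36,"ty":0,"tz":0.35,"twist":0,"grip":0}]';python3 st.py
```

```text
time: 20.5
tool_pos: [0.5739, 0.0978, 0.058]
ee_rot: [3.085, -0.754, 1.753]
wrist_force: [-0.0, -1.0, 0.6]
width: 0.0002
t 20.5 pos [0.5739 0.0978 0.058 ] rpy deg [176.77 -43.2  100.46] F [-0.  -1.   0.6] w 0.0002 q [-0.313  0.393  1.519  0.679  1.587 -0.59 ]
in machine axes: TCP mm [-167.4   10.5   58. ] toolx [0.729 0.019 0.685] tooly [-0.013 -0.999  0.041] toolz [ 0.685 -0.039 -0.728] F [-0.9  0.2  0.6]
```

```bash
python3 -m crank '[{"tx":0.73,"ty":-0.01,"tz":0.69,"twist":0,"grip":0},{"tx":0.73,"ty":-0.01,"tz":0.69,"twist":0,"grip":0},{"tx":0.73,"ty":-0.01,"tz":0.69,"twist":0,"grip":0},{"tx":0.73,"ty":-0.01,"tz":0.69,"twist":0,"grip":0},{"tx":0.73,"ty":-0.01,"tz":0.69,"twist":0,"grip":0},{"tx":0.73,"ty":-0.01,"tz":0.69,"twist":0,"grip":0}]';python3 st.py
python3 - <<'E'
from h import *
for n,(x,y,w,h) in {"scene":(320,100,190,180),"top":(90,150,190,150)}.items():
    s=cams.snapshot(n)
    cv2.imwrite(f"pics/h_{n}.png",cv2.resize(s["frame"][y:y+h,x:x+w,::-1],None,fx=3.3,fy=3.3,interpolation=cv2.INTER_CUBIC))
E
```

```text
time: 21.25
tool_pos: [0.5644, 0.1578, 0.0577]
ee_rot: [3.086, -0.754, 1.753]
wrist_force: [0.3, -0.6, 1.2]
width: 0.0006
t 21.25 pos [0.5644 0.1578 0.0577] rpy deg [176.79 -43.21 100.45] F [ 0.3 -0.6  1.2] w 0.0006 q [-0.221  0.356  1.571  0.71   1.52  -0.532]
in machine axes: TCP mm [-106.7   10.4   57.7] toolx [0.729 0.018 0.685] tooly [-0.013 -0.999  0.041] toolz [ 0.685 -0.039 -0.728] F [-0.6 -0.2  1.2]
```

View pics/h_scene.png

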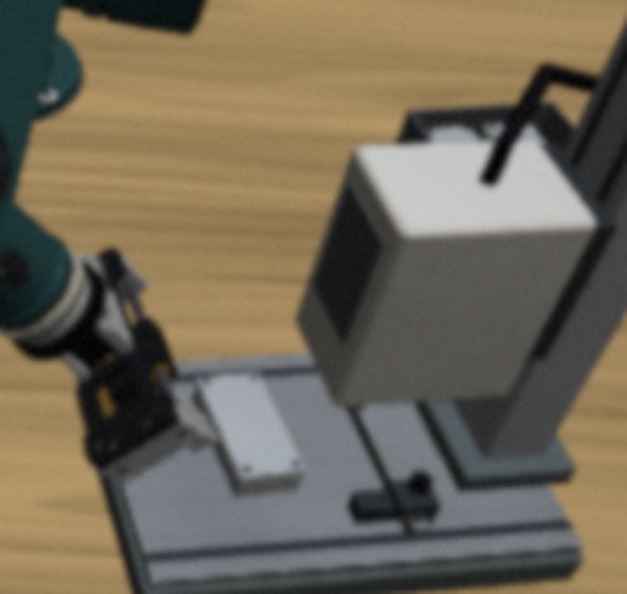

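View pics/h_top.png

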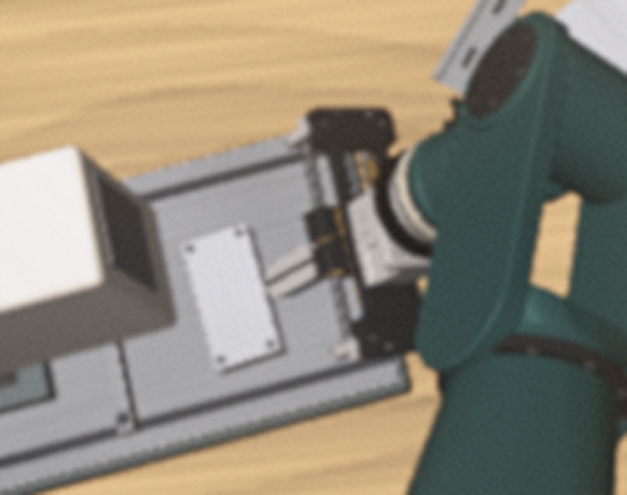

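The box is moving in square under light force. I'll push on to just before the fence.

```bash
python3 -m crank '[{"tx":0.73,"ty":-0.02,"tz":0.69,"twist":0,"grip":0},{"tx":0.73,"ty":-0.02,"tz":0.69,"twist":0,"grip":0},{"tx":0.73,"ty":-0.02,"tz":0.69,"twist":0,"grip":0},{"tx":0.73,"ty":-0.02,"tz":0.69,"twist":0,"grip":0},{"tx":0.73,"ty":-0.02,"tz":0.69,"twist":0,"grip":0},{"tx":0.3,"ty":0,"tz":0.28,"twist":0,"grip":0}]';python3 st.py
```

```text
time: 22.1
tool_pos: [0.5555, 0.2114, 0.0575]
ee_rot: [3.086, -0.754, 1.754]
wrist_force: [-0.4, -1.5, 0.1]
width: 0.0003
t 22.1 pos [0.5555 0.2114 0.0575] rpy deg [176.8  -43.21 100.48] F [-0.4 -1.5  0.1] w 0.0003 q [-0.133  0.331  1.605  0.736  1.459 -0.477]
in machine axes: TCP mm [-52.3  10.8  57.5] toolx [0.729 0.019 0.685] tooly [-0.012 -0.999  0.041] toolz [ 0.685 -0.038 -0.728] F [-1.4  0.6  0.1]
```

```bash
python3 -m crank '[{"tx":0.15,"ty":0,"tz":0.14,"twist":0,"grip":0},{"tx":0.15,"ty":0,"tz":0.14,"twist":0,"grip":0},{"tx":0.15,"ty":0,"tz":0.14,"twist":0,"grip":0}]';python3 st.py
```

```text
time: 22.48
tool_pos: [0.5551, 0.2166, 0.0576]
ee_rot: [3.086, -0.754, 1.753]
wrist_force: [0.2, -1.4, 0.2]
width: 0.0004
t 22.48 pos [0.5551 0.2166 0.0576] rpy deg [176.79 -43.2  100.43] F [ 0.2 -1.4  0.2] w 0.0004 q [-0.124  0.329  1.608  0.739  1.453 -0.47 ]
in machine axes: TCP mm [-47.1  10.4  57.6] toolx [0.729 0.018 0.685] tooly [-0.013 -0.999  0.041] toolz [ 0.685 -0.039 -0.728] F [-1.4 -0.   0.2]
```

```bash
for i in 1; do python3 -m crank '[{"tx":0.11,"ty":0,"tz":0.1,"twist":0,"grip":0},{"tx":0.11,"ty":0,"tz":0.1,"twist":0,"grip":0},{"tx":0.11,"ty":0,"tz":0.1,"twist":0,"grip":0}]';done;python3 st.py
```

```text
time: 22.85
tool_pos: [0.5541, 0.221, 0.0575]
ee_rot: [3.086, -0.754, 1.753]
wrist_force: [-0.5, -1.7, 1.3]
width: 0.0006
t 22.85 pos [0.5541 0.221  0.0575] rpy deg [176.83 -43.18 100.43] F [-0.5 -1.7  1.3] w 0.0006 q [-0.116  0.327  1.61   0.74   1.448 -0.465]
in machine axes: TCP mm [-42.6  10.7  57.5] toolx [0.729 0.018 0.684] tooly [-0.013 -0.999  0.04 ] toolz [ 0.684 -0.038 -0.728] F [-1.6  0.7  1.3]
```

```bash
python3 -m crank '[{"tx":0.11,"ty":0,"tz":0.1,"twist":0,"grip":0},{"tx":0.11,"ty":0,"tz":0.1,"twist":0,"grip":0}]';python3 st.py
```

```text
time: 23.1
tool_pos: [0.5537, 0.2241, 0.0576]
ee_rot: [3.086, -0.754, 1.753]
wrist_force: [-0.6, -1.6, -0.1]
width: 0.0005
t 23.1 pos [0.5537 0.2241 0.0576] rpy deg [176.81 -43.2  100.43] F [-0.6 -1.6 -0.1] w 0.0005 q [-0.111  0.326  1.611  0.742  1.445 -0.462]
in machine axes: TCP mm [-39.5  10.6  57.6] toolx [0.729 0.018 0.685] tooly [-0.013 -0.999  0.041] toolz [ 0.685 -0.038 -0.728] F [-1.5  0.8 -0.1]
```

```bash
python3 -m crank '[{"tx":0.08,"ty":0,"tz":0.07,"twist":0,"grip":0},{"tx":0.08,"ty":0,"tz":0.07,"twist":0,"grip":0}]';python3 st.py
```

```text
time: 23.35
tool_pos: [0.5536, 0.2254, 0.0575]
ee_rot: [3.086, -0.752, 1.753]
wrist_force: [-1.5, -7.1, 1.8]
width: -0.0001
t 23.35 pos [0.5536 0.2254 0.0575] rpy deg [176.81 -43.1  100.44] F [-1.5 -7.1  1.8] w -0.0001 q [-0.108  0.325  1.611  0.741  1.442 -0.46 ]
in machine axes: TCP mm [-38.2  10.5  57.5] toolx [0.73  0.018 0.683] tooly [-0.013 -0.999  0.041] toolz [ 0.683 -0.039 -0.729] F [-6.8  2.6  1.8]
```

```bash
python3 -m crank '[{"tx":0.08,"ty":0,"tz":0.07,"twist":0,"grip":0}]';python3 st.py
```

```text
time: 23.48
tool_pos: [0.5536, 0.2256, 0.0575]
ee_rot: [3.086, -0.751, 1.753]
wrist_force: [-1.0, -10.3, 2.5]
width: 0.0002
t 23.48 pos [0.5536 0.2256 0.0575] rpy deg [176.81 -43.01 100.43] F [ -1.  -10.3   2.5] w 0.0002 q [-0.107  0.325  1.611  0.74   1.441 -0.458]
in machine axes: TCP mm [-38.   10.5  57.5] toolx [0.731 0.018 0.682] tooly [-0.013 -0.999  0.041] toolz [ 0.682 -0.039 -0.73 ] F [-10.1   2.6   2.5]
```

```bash
python3 -m crank '[{"tx":0.08,"ty":0,"tz":0.07,"twist":0,"grip":0}]';python3 st.py
```

```text
time: 23.6
tool_pos: [0.5536, 0.2258, 0.0575]
ee_rot: [3.086, -0.749, 1.753]
wrist_force: [-2.2, -13.8, 3.6]
width: 0.0004
t 23.6 pos [0.5536 0.2258 0.0575] rpy deg [176.8  -42.92 100.43] F [ -2.2 -13.8   3.6] w 0.0004 q [-0.106  0.324  1.611  0.739  1.44  -0.457]
in machine axes: TCP mm [-37.8  10.5  57.5] toolx [0.732 0.018 0.681] tooly [-0.013 -0.999  0.041] toolz [ 0.681 -0.039 -0.731] F [-13.3   4.3   3.6]
```

That's the fence, at the predicted position (TCP x −38), with about 13 N. I'll ease off a touch and hold 0.9 s.

```bash
python3 -m crank '[{"tx":-0.05,"ty":0,"tz":-0.04,"twist":0,"grip":0},{"tx":0,"ty":0,"tz":0,"twist":0,"grip":0},{"tx":0,"ty":0,"tz":0,"twist":0,"grip":0},{"tx":0,"ty":0,"tz":0,"twist":0,"grip":0}]';python3 st.py;  python3 -m crank '[{"tx":0,"ty":0,"tz":0,"twist":0,"grip":0},{"tx":0,"ty":0,"tz":0,"twist":0,"grip":0},{"tx":0,"ty":0,"tz":0,"twist":0,"grip":0}]';python3 st.py
```

```text
time: 24.1
tool_pos: [0.5536, 0.2256, 0.0575]
ee_rot: [3.086, -0.75, 1.753]
wrist_force: [-2.1, -9.5, 1.7]
width: 0.0004
t 24.1 pos [0.5536 0.2256 0.0575] rpy deg [176.81 -43.   100.41] F [-2.1 -9.5  1.7] w 0.0004 q [-0.107  0.325  1.612  0.74   1.441 -0.458]
in machine axes: TCP mm [-38.   10.5  57.5] toolx [0.731 0.018 0.682] tooly [-0.013 -0.999  0.041] toolz [ 0.682 -0.039 -0.73 ] F [-9.1  3.6  1.7]
time: 24.48
tool_pos: [0.5536, 0.2256, 0.0575]
ee_rot: [3.086, -0.75, 1.753]
wrist_force: [-1.8, -9.6, 2.3]
width: 0.0005
t 24.48 pos [0.5536 0.2256 0.0575] rpy deg [176.81 -42.99 100.41] F [-1.8 -9.6  2.3] w 0.0005 q [-0.107  0.325  1.612  0.74   1.441 -0.458]
in machine axes: TCP mm [-38.   10.5  57.5] toolx [0.731 0.018 0.682] tooly [-0.013 -0.999  0.041] toolz [ 0.682 -0.039 -0.73 ] F [-9.2  3.3  2.3]
```

The box is held against the fence at about 9 N. Now I'll back off, go round to its left end and lower slightly.

```bash
python3 -m crank '[{"tx":-0.4,"ty":0,"tz":-0.38,"twist":0,"grip":0},{"tx":-1.46,"ty":0,"tz":-1.37,"twist":0,"grip":0},{"tx":0.05,"ty":-3,"tz":-0.1,"twist":0,"grip":0},{"tx":0.05,"ty":-3,"tz":-0.1,"twist":0,"grip":0},{"tx":0.04,"ty":-2.6,"tz":-0.1,"twist":0,"grip":0},{"tx":0,"ty":0,"tz":0,"twist":0,"grip":0}]';python3 st.py; python3 mv.py -40,97,55 -19.5,97,55
python3 - <<'E'
from h import *
for n,(x,y,w,h) in {"scene":(350,170,130,100),"top":(60,170,180,140)}.items():
    s=cams.snapshot(n)
    f=6 if n=="scene" else 4
    cv2.imwrite(f"pics/i_{n}.png",cv2.resize(s["frame"][y:y+h,x:x+w,::-1],None,fx=f,fy=f,interpolation=cv2.INTER_CUBIC))
E
```

```text
time: 25.22
tool_pos: [0.4712, 0.1885, 0.0574]
ee_rot: [3.086, -0.755, 1.751]
wrist_force: [0.8, -0.4, 0.1]
width: 0.0006
t 25.23 pos [0.4712 0.1885 0.0574] rpy deg [176.84 -43.24 100.34] F [ 0.8 -0.4  0.1] w 0.0006 q [-0.202  0.167  1.813  0.719  1.469 -0.552]
in machine axes: TCP mm [-61.7  97.7  57.4] toolx [0.728 0.017 0.685] tooly [-0.014 -0.999  0.04 ] toolz [ 0.685 -0.039 -0.727] F [-0.5 -0.7  0.1]
-40,97,55 shift cm [1.42 0.02 1.66] rows 1 each [1.42 0.02 1.66]
-19.5,97,55 shift cm [ 1.49 -0.03  1.4 ] rows 1 each [ 1.49 -0.03  1.4 ]
```

View pics/i_scene.png

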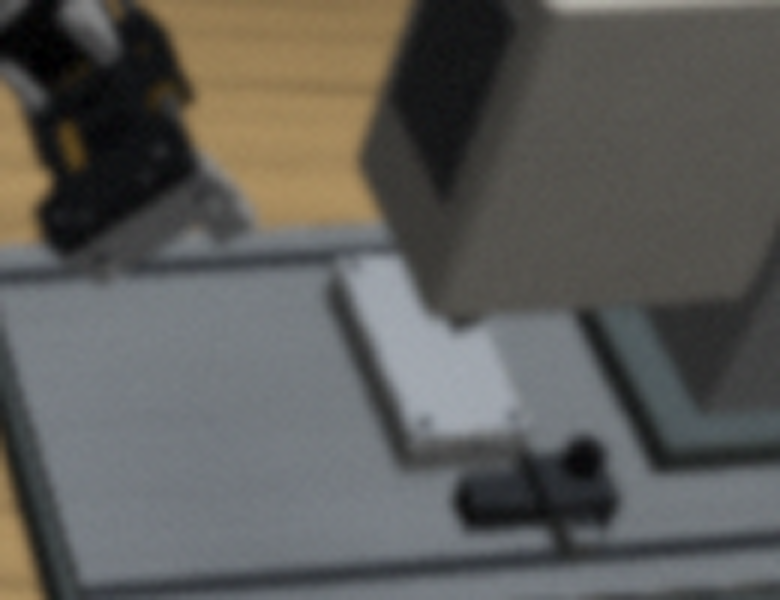

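View pics/i_top.png

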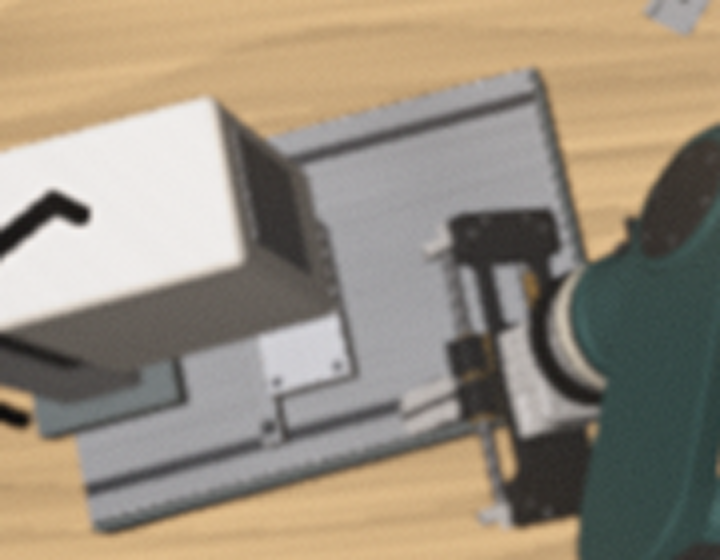

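The box lies flush on the fence, with a gap of about 10–15 mm to the stop finger (scene crop (465,470)). The tool is in front of the box's left end. I'll move in beside the end face, watching the force.

```bash
python3 -m crank '[{"tx":0.7,"ty":0,"tz":0.83,"twist":0,"grip":0},{"tx":0.7,"ty":0,"tz":0.83,"twist":0,"grip":0},{"tx":0.5,"ty":0,"tz":0.47,"twist":0,"grip":0},{"tx":0.5,"ty":0,"tz":0.47,"twist":0,"grip":0},{"tx":0.4,"ty":0,"tz":0.38,"twist":0,"grip":0},{"tx":0,"ty":0,"tz":0,"twist":0,"grip":0}]';python3 st.py
python3 - <<'E'
from h import *
import pickle
S,T=pickle.load(open("st0.pkl","rb"))
m=np.load("m.npy");c,s=np.cos(m[2]),np.sin(m[2]);M=np.array([[c,s],[-s,c]])
P=at_z(T,np.array([(355,376),(272,392)])/4+[60,170],.065)
print("T end",((P[:,:2]-m[:2])@M.T*1000).round(1))
P=at_z(S,np.array([(405,440),(515,425),(335,275)])/6+[350,170],.065)
print("S -y end",((P[:,:2]-m[:2])@M.T*1000).round(1))
for n,(x,y,w,h) in {"top":(60,170,180,140)}.items():
    s=cams.snapshot(n)
    cv2.imwrite(f"pics/j_{n}.png",cv2.resize(s["frame"][y:y+h,x:x+w,::-1],None,fx=4,fy=4,interpolation=cv2.INTER_CUBIC))
E
```

```text
time: 26.08
tool_pos: [0.466, 0.2298, 0.0549]
ee_rot: [3.085, -0.754, 1.754]
wrist_force: [0.7, 0.5, -0.2]
width: 0.0004
t 26.07 pos [0.466  0.2298 0.0549] rpy deg [176.78 -43.2  100.49] F [ 0.7  0.5 -0.2] w 0.0004 q [-0.12   0.156  1.831  0.744  1.414 -0.502]
in machine axes: TCP mm [-20.1  96.3  54.9] toolx [0.729 0.019 0.685] tooly [-0.012 -0.999  0.041] toolz [ 0.685 -0.038 -0.728] F [ 0.4 -0.7 -0.2]
T end [[-29.3  65.6]
 [ 21.5  62.1]]
S -y end [[-27.  -39.1]
 [ 20.9 -35.2]
 [-26.9  52.1]]
```

View pics/j_top.png

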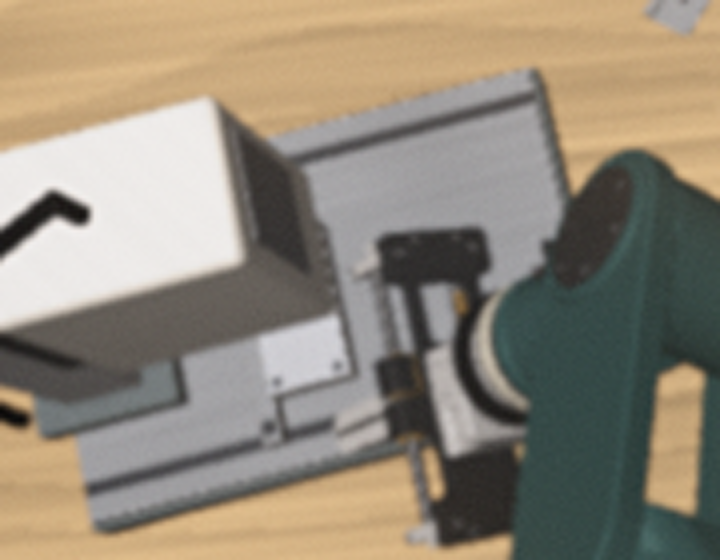

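I'm beside the end, clear of the head and force-free. Now sliding along −y to meet the end face.

```bash
python3 -m crank '[{"tx":-0.01,"ty":0.6,"tz":0.02,"twist":0,"grip":0},{"tx":-0.01,"ty":0.6,"tz":0.02,"twist":0,"grip":0},{"tx":-0.01,"ty":0.4,"tz":0.02,"twist":0,"grip":0}]';python3 st.py;python3 -m crank '[{"tx":0,"ty":0.2,"tz":0.01,"twist":0,"grip":0},{"tx":0,"ty":0.2,"tz":0.01,"twist":0,"grip":0}]';python3 st.py
```

```text
time: 26.5
tool_pos: [0.4828, 0.2318, 0.055]
ee_rot: [3.085, -0.754, 1.753]
wrist_force: [0.2, -0.1, 0.0]
width: 0.0005
t 26.5 pos [0.4828 0.2318 0.055 ] rpy deg [176.77 -43.2  100.44] F [ 0.2 -0.1  0. ] w 0.0005 q [-0.112  0.189  1.791  0.746  1.413 -0.492]
in machine axes: TCP mm [-20.8  79.5  55. ] toolx [0.729 0.018 0.685] tooly [-0.013 -0.999  0.041] toolz [ 0.685 -0.039 -0.728] F [-0.1 -0.1  0. ]
time: 26.75
tool_pos: [0.4861, 0.2327, 0.0549]
ee_rot: [3.086, -0.754, 1.753]
wrist_force: [0.3, 0.2, 0.0]
width: 0.0005
t 26.75 pos [0.4861 0.2327 0.0549] rpy deg [176.81 -43.21 100.43] F [0.3 0.2 0. ] w 0.0005 q [-0.11   0.197  1.783  0.747  1.413 -0.489]
in machine axes: TCP mm [-20.5  76.1  54.9] toolx [0.729 0.018 0.685] tooly [-0.013 -0.999  0.041] toolz [ 0.685 -0.039 -0.728] F [ 0.2 -0.3  0. ]
```

```bash
python3 -m crank '[{"tx":0,"ty":0.15,"tz":0.01,"twist":0,"grip":0},{"tx":0,"ty":0.15,"tz":0.01,"twist":0,"grip":0}]';python3 st.py
```

```text
time: 27.0
tool_pos: [0.4886, 0.2332, 0.0548]
ee_rot: [3.087, -0.754, 1.753]
wrist_force: [-0.9, -0.4, 0.3]
width: 0.0005
t 27.0 pos [0.4886 0.2332 0.0548] rpy deg [176.85 -43.21 100.44] F [-0.9 -0.4  0.3] w 0.0005 q [-0.108  0.202  1.776  0.747  1.413 -0.487]
in machine axes: TCP mm [-20.3  73.5  54.8] toolx [0.729 0.018 0.685] tooly [-0.013 -0.999  0.04 ] toolz [ 0.685 -0.038 -0.728] F [-0.2  1.   0.3]
```

Contact at y ≈ 73.5 as predicted. I'll slide on with a slight bias towards the fence so the box stays flush.

```bash
python3 -m crank '[{"tx":0.02,"ty":0.2,"tz":0.03,"twist":0,"grip":0},{"tx":0.02,"ty":0.2,"tz":0.03,"twist":0,"grip":0},{"tx":0.02,"ty":0.2,"tz":0.03,"twist":0,"grip":0}]';python3 st.py
```

```text
time: 27.38
tool_pos: [0.4948, 0.2351, 0.0549]
ee_rot: [3.086, -0.754, 1.753]
wrist_force: [-1.5, -1.0, -0.4]
width: 0.0007
t 27.38 pos [0.4948 0.2351 0.0549] rpy deg [176.8  -43.2  100.44] F [-1.5 -1.  -0.4] w 0.0007 q [-0.103  0.214  1.761  0.748  1.411 -0.482]
in machine axes: TCP mm [-19.4  67.1  54.9] toolx [0.729 0.018 0.685] tooly [-0.013 -0.999  0.041] toolz [ 0.685 -0.039 -0.728] F [-0.7  1.6 -0.4]
```

```bash
python3 -m crank '[{"tx":0.01,"ty":0.15,"tz":0.01,"twist":0,"grip":0},{"tx":0.01,"ty":0.15,"tz":0.01,"twist":0,"grip":0}]';python3 st.py
```

```text
time: 27.62
tool_pos: [0.4978, 0.2358, 0.055]
ee_rot: [3.086, -0.754, 1.753]
wrist_force: [-0.7, -0.8, 0.1]
width: 0.0007
t 27.62 pos [0.4978 0.2358 0.055 ] rpy deg [176.79 -43.2  100.45] F [-0.7 -0.8  0.1] w 0.0007 q [-0.101  0.22   1.754  0.749  1.411 -0.48 ]
in machine axes: TCP mm [-19.2  64.   55. ] toolx [0.729 0.018 0.685] tooly [-0.013 -0.999  0.041] toolz [ 0.685 -0.039 -0.728] F [-0.7  0.9  0.1]
```

```bash
python3 -m crank '[{"tx":0.01,"ty":0.12,"tz":0.01,"twist":0,"grip":0},{"tx":0.01,"ty":0.12,"tz":0.01,"twist":0,"grip":0}]';python3 st.py
python3 - <<'E'
from h import *
s=cams.snapshot("scene");x,y,w,h=350,170,130,100
a=cv2.resize(s["frame"][y:y+h,x:x+w,::-1],None,fx=6,fy=6,interpolation=cv2.INTER_CUBIC)
cv2.imwrite("pics/k_scene.png",a)
E
```

```text
time: 27.88
tool_pos: [0.5, 0.2365, 0.0551]
ee_rot: [3.086, -0.754, 1.753]
wrist_force: [-0.3, -0.3, -0.6]
width: 0.0002
t 27.88 pos [0.5    0.2365 0.0551] rpy deg [176.79 -43.2  100.44] F [-0.3 -0.3 -0.6] w 0.0002 q [-0.099  0.224  1.748  0.749  1.411 -0.478]
in machine axes: TCP mm [-18.9  61.7  55.1] toolx [0.729 0.018 0.685] tooly [-0.013 -0.999  0.041] toolz [ 0.685 -0.039 -0.728] F [-0.2  0.3 -0.6]
```

View pics/k_scene.png

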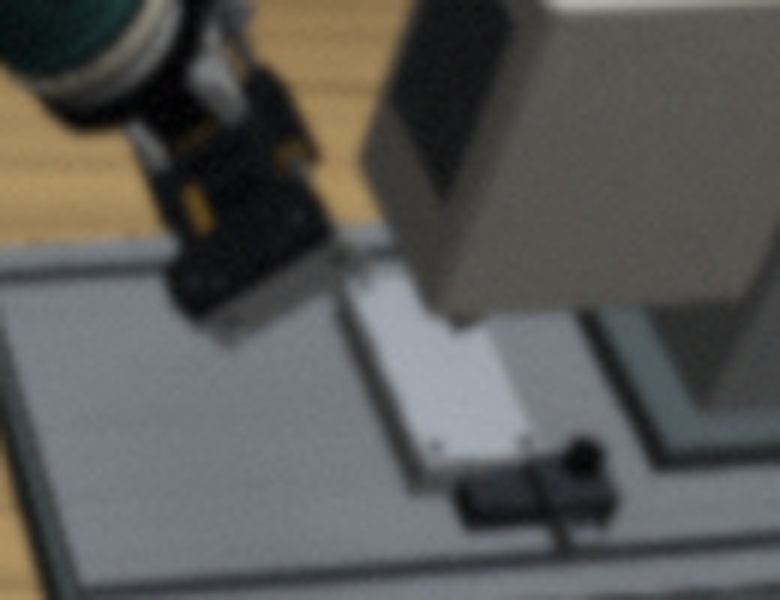

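The box is square and nearly at the stop (crop (460,480)). I'll take 1 mm steps.

```bash
python3 -m crank '[{"tx":0.01,"ty":0.1,"tz":0.02,"twist":0,"grip":0},{"tx":0.01,"ty":0.1,"tz":0.02,"twist":0,"grip":0}]';python3 st.py|tail -1
```

```text
time: 28.18
tool_pos: [0.5014, 0.2371, 0.055]
ee_rot: [3.087, -0.754, 1.753]
wrist_force: [-3.0, -1.9, 2.8]
width: 0.0006
in machine axes: TCP mm [-18.5  60.3  55. ] toolx [0.729 0.018 0.685] tooly [-0.012 -0.999  0.04 ] toolz [ 0.685 -0.037 -0.728] F [-1.4  3.2  2.8]
```

```bash
python3 -m crank '[{"tx":0.01,"ty":0.1,"tz":0.02,"twist":0,"grip":0},{"tx":0.01,"ty":0.1,"tz":0.02,"twist":0,"grip":0}]';python3 st.py|tail -1
```

```text
time: 28.42
tool_pos: [0.5014, 0.2377, 0.0546]
ee_rot: [3.092, -0.755, 1.752]
wrist_force: [-8.4, -5.2, 3.3]
width: 0.0005
in machine axes: TCP mm [-17.9  60.2  54.6] toolx [0.728 0.018 0.685] tooly [-0.01  -0.999  0.036] toolz [ 0.685 -0.033 -0.728] F [-3.9  9.2  3.3]
```

The stop is met: 9.2 N on it, with 3.9 N biasing towards the fence. I'll hold.

```bash
python3 -m crank '[{"tx":0,"ty":0.02,"tz":0,"twist":0,"grip":0},{"tx":0,"ty":0,"tz":0,"twist":0,"grip":0},{"tx":0,"ty":0,"tz":0,"twist":0,"grip":0},{"tx":0,"ty":0,"tz":0,"twist":0,"grip":0}]';python3 st.py|tail -1;python3 -m crank '[{"tx":0,"ty":0,"tz":0,"twist":0,"grip":0},{"tx":0,"ty":0,"tz":0,"twist":0,"grip":0},{"tx":0,"ty":0,"tz":0,"twist":0,"grip":0}]';python3 st.py|tail -1
python3 - <<'E'
from h import *
s=cams.snapshot("scene");x,y,w,h=350,170,130,100
a=cv2.resize(s["frame"][y:y+h,x:x+w,::-1],None,fx=6,fy=6,interpolation=cv2.INTER_CUBIC)
cv2.imwrite("pics/l_scene.png",a)
E
```

```text
time: 28.92
tool_pos: [0.5013, 0.2377, 0.0545]
ee_rot: [3.093, -0.755, 1.752]
wrist_force: [-7.6, -4.8, 3.6]
width: 0.0006
in machine axes: TCP mm [-17.9  60.2  54.5] toolx [0.728 0.018 0.685] tooly [-0.009 -0.999  0.036] toolz [ 0.685 -0.032 -0.728] F [-3.6  8.3  3.6]
time: 29.3
tool_pos: [0.5013, 0.2377, 0.0545]
ee_rot: [3.092, -0.755, 1.752]
wrist_force: [-7.9, -4.4, 3.0]
width: 0.0006
in machine axes: TCP mm [-17.9  60.2  54.5] toolx [0.728 0.018 0.685] tooly [-0.009 -0.999  0.036] toolz [ 0.685 -0.033 -0.728] F [-3.1  8.5  3. ]
```

View pics/l_scene.png

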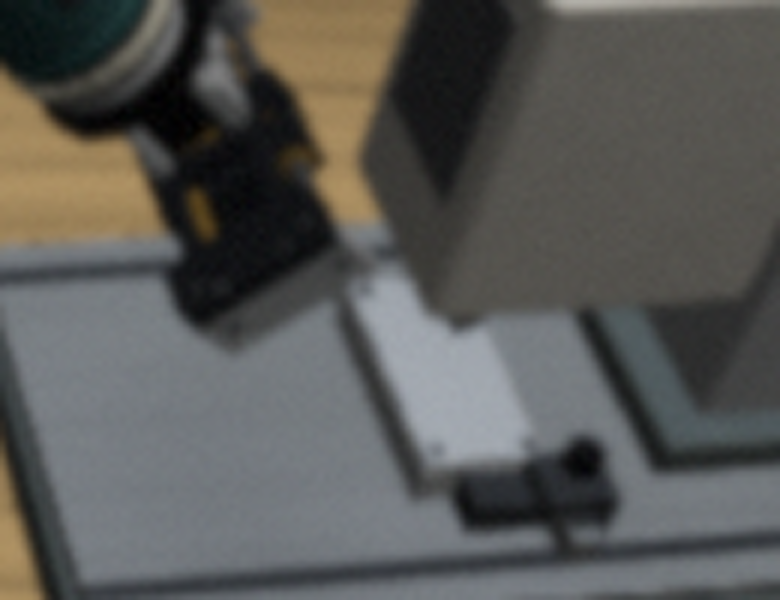

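Seated at about 8.5 N for 0.9 s. I'll retreat along +y first, then back to the operator side.

```bash
python3 -m crank '[{"tx":0,"ty":-0.15,"tz":-0.01,"twist":0,"grip":0},{"tx":0,"ty":-0.4,"tz":-0.02,"twist":0,"grip":0},{"tx":0.01,"ty":-1.2,"tz":-0.05,"twist":0,"grip":0},{"tx":0.01,"ty":-1.2,"tz":-0.05,"twist":0,"grip":0},{"tx":-2.2,"ty":0,"tz":-2.05,"twist":0,"grip":0},{"tx":-3.6,"ty":0,"tz":-3.4,"twist":0,"grip":0},{"tx":-3.6,"ty":0,"tz":-3.4,"twist":0,"grip":0},{"tx":0,"ty":0,"tz":0,"twist":0,"grip":0}]';python3 st.py|tail -1
python3 - <<'E'
from h import *
for n,(x,y,w,h) in {"scene":(350,170,130,100),"top":(80,190,120,100)}.items():
    s=cams.snapshot(n)
    cv2.imwrite(f"pics/n_{n}.png",cv2.resize(s["frame"][y:y+h,x:x+w,::-1],None,fx=6,fy=6,interpolation=cv2.INTER_CUBIC))
E
```

```text
time: 30.35
tool_pos: [0.4945, 0.1024, 0.0551]
ee_rot: [3.084, -0.753, 1.749]
wrist_force: [-0.5, 0.7, -0.6]
width: 0.0003
in machine axes: TCP mm [-150.5   88.1   55.1] toolx [0.729 0.016 0.684] tooly [-0.018 -0.999  0.042] toolz [ 0.684 -0.043 -0.728] F [ 0.8  0.3 -0.6]
```

View pics/n_scene.png

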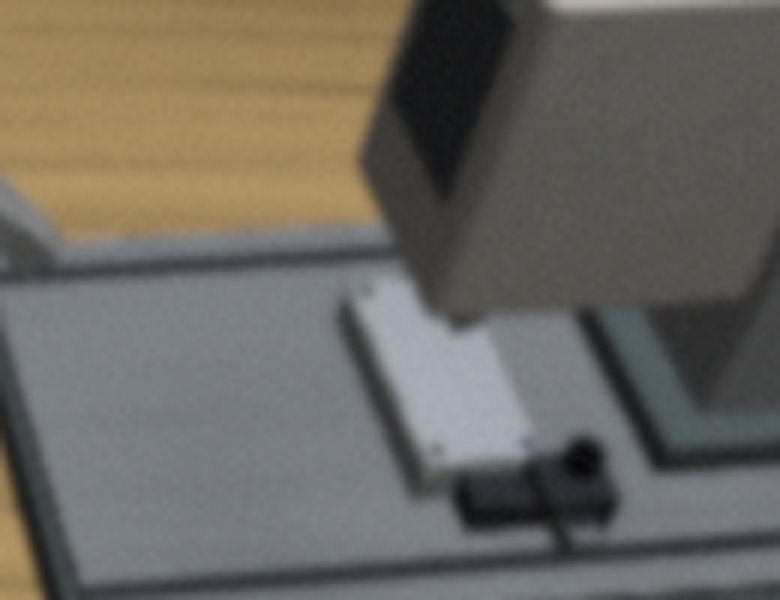

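View pics/n_top.png

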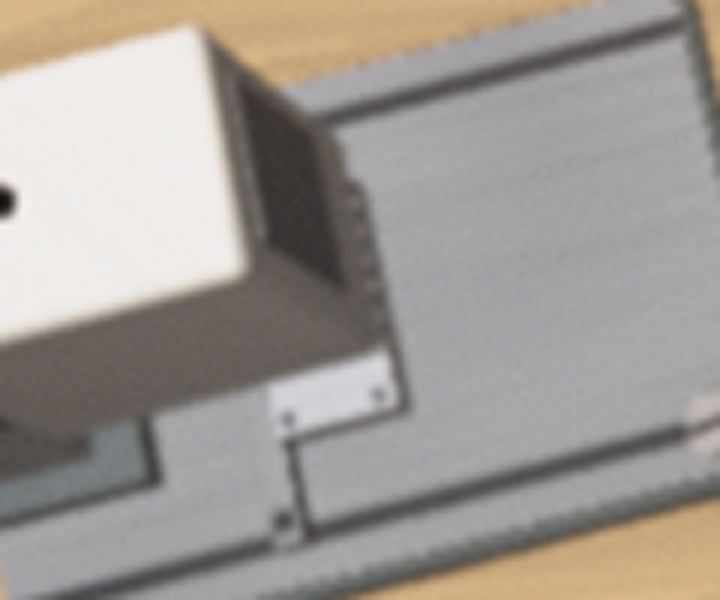

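The box is flush in the corner: its back edge is collinear with the fence line (top crop (290,440)) and its end touches the stop (scene crop (470,475)). I'll raise the tool clear and run the last checks.

```bash
python3 -m crank '[{"tx":2,"ty":0,"tz":-4.5,"twist":0,"grip":0},{"tx":2,"ty":0,"tz":-4.5,"twist":0,"grip":0},{"tx":2,"ty":0,"tz":-4.5,"twist":0,"grip":0},{"tx":0,"ty":0,"tz":0,"twist":0,"grip":0},{"tx":0,"ty":0,"tz":0,"twist":0,"grip":0}]';python3 st.py|tail -1
python3 - <<'E'
from h import *
m=np.load("m.npy");c,sn=np.cos(m[2]),np.sin(m[2])
W=lambda X:np.array([[m[0]+c*a-sn*b,m[1]+sn*a+c*b,z] for a,b,z in X])
for n,(x,y,w,h) in {"scene":(350,170,130,100),"top":(80,190,120,100)}.items():
    s=cams.snapshot(n);cv2.imwrite(f"pics/p_{n}.png",s["frame"][:,:,::-1])
    a=cv2.resize(s["frame"][y:y+h,x:x+w,::-1],None,fx=6,fy=6,interpolation=cv2.INTER_CUBIC)
    yc=-.0026
    u=(proj(s,W([(-.025,yc-.05,.065),(.025,yc-.05,.065),(.025,yc+.05,.065),(-.025,yc+.05,.065)]))-[x,y]+.5)*6
    cv2.polylines(a,[u.astype(int)],True,(0,0,255),1);cv2.imwrite(f"pics/o_{n}.png",a)
a=cv2.imread("pics/p_scene.png")
E
```

```text
time: 31.08
tool_pos: [0.494, 0.0573, 0.1934]
ee_rot: [3.087, -0.755, 1.753]
wrist_force: [0.4, -0.0, -1.2]
width: 0.0005
in machine axes: TCP mm [-195.    95.7  193.4] toolx [0.728 0.019 0.685] tooly [-0.012 -0.999  0.04 ] toolz [ 0.685 -0.037 -0.727] F [-0.1 -0.4 -1.2]
```

View pics/o_scene.png

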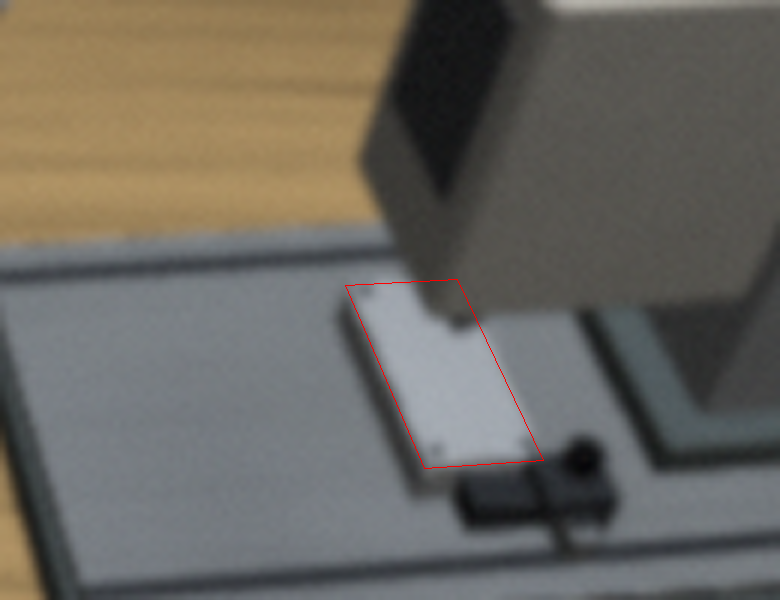

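View pics/o_top.png

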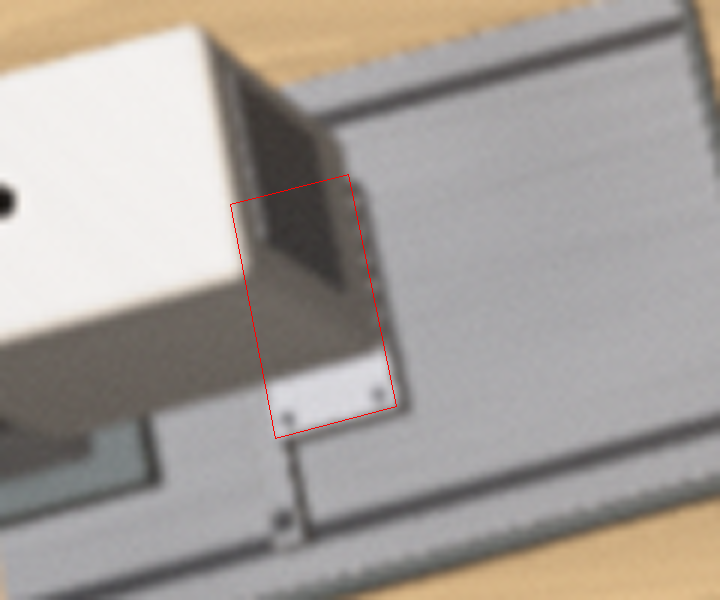

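View pics/p_scene.png

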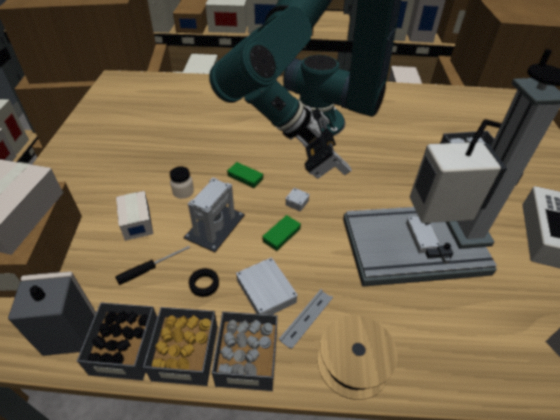

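The overlay of the ideal home position agrees with both views to about 1–2 px, and the bystanders and the rest of the stack look unmoved. One last squareness check: the lid's front-edge angle when pressed on the fence compared with now.

Run:
```python
from h import *
import pickle
S,T=pickle.load(open("st0.pkl","rb"))
def edge(img,y0,y1,xa):  # bright lid edge vs dark side: max gradient near xa(y)
    g=cv2.cvtColor(img,cv2.COLOR_BGR2GRAY).astype(float); g=cv2.GaussianBlur(g,(0,0),3); pts=[]
    for y in range(y0,y1,2):
        x=int(xa(y)); r=np.diff(g[y,x-25:x+26]); k=r.argmax(); pts.append((x-25+k+.5,y))
    p=np.array(pts); c=np.polyfit(p[:,1],p[:,0],1); ok=abs(np.polyval(c,p[:,1])-p[:,0])<3; c=np.polyfit(p[ok,1],p[ok,0],1)
    q=np.array([[np.polyval(c,y0),y0],[np.polyval(c,y1),y1]])/6-.4+[350,170]
    P=at_z(S,q,.065); d=P[0]-P[1]; return np.degrees(np.arctan2(-d[0],d[1])), ok.mean(), len(p)
for n,o in (("i",0),("l",28),("n",28),("o",28)):
    try: print(n,edge(cv2.imread(f"pics/{n}_scene.png"),300+o,420+o,lambda y:352+(y-o-290)*.42+ (8 if o else 0)))
    except Exception as e: print(n,e)
d=cams.snapshot("top"); 
for nm in("magazine","tape","jar","carton","small_box","rail_offcut","big_box","screwdriver"):
    a=cams.outline_of(T,nm) if False else None
diff=cv2.absdiff(T["frame"],d["frame"]).max(2); print("top diff at tape,rail,bigbox,stack:",[int((diff[y-20:y+20,x-20:x+20]>40).sum()) for x,y in((335,165),(240,150),(279,166),(350,230))])
```

```text
i (np.float64(99.96333935414505), np.float64(1.0), 60)
l (np.float64(98.99623968064475), np.float64(0.9833333333333333), 60)
n (np.float64(99.06150385418152), np.float64(1.0), 60)
o (np.float64(99.01733832179487), np.float64(1.0), 60)
top diff at tape,rail,bigbox,stack: [409, 0, 147, 840]
```

The angle now is about 0.9° different from just after the fence press. That's at the limit of what the picture resolves, but I have time, so I'll make a gentle confirming press on the middle of the front face.

```bash
python3 mv.py -110,-2,90 -60,-2,56
```

```text
-110,-2,90 shift cm [-1.02  9.3  13.63] rows 3 each [-0.34  3.1   4.54]
-60,-2,56 shift cm [ 1.3  -0.19  5.9 ] rows 1 each [ 1.3  -0.19  5.9 ]
```

```bash
python3 -m crank '[{"tx":-0.34,"ty":3.1,"tz":4.5,"twist":0,"grip":0},{"tx":-0.34,"ty":3.1,"tz":4.5,"twist":0,"grip":0},{"tx":-0.34,"ty":3.1,"tz":4.5,"twist":0,"grip":0},{"tx":0.6,"ty":-0.1,"tz":3,"twist":0,"grip":0},{"tx":0.6,"ty":-0.1,"tz":2.8,"twist":0,"grip":0},{"tx":0,"ty":0,"tz":0,"twist":0,"grip":0},{"tx":0,"ty":0,"tz":0,"twist":0,"grip":0}]';python3 st.py|tail -1; python3 mv.py -42,-2,57
```

```text
time: 32.1
tool_pos: [0.5712, 0.2018, 0.0586]
ee_rot: [3.086, -0.754, 1.753]
wrist_force: [0.5, -0.6, 0.5]
width: 0.0006
in machine axes: TCP mm [-64.3  -3.1  58.6] toolx [0.729 0.018 0.685] tooly [-0.013 -0.999  0.04 ] toolz [ 0.685 -0.038 -0.728] F [-0.7 -0.4  0.5]
-42,-2,57 shift cm [ 1.52 -0.15  1.64] rows 1 each [ 1.52 -0.15  1.64]
```

```bash
python3 -m crank '[{"tx":0.7,"ty":-0.05,"tz":0.8,"twist":0,"grip":0},{"tx":0.5,"ty":-0.05,"tz":0.5,"twist":0,"grip":0},{"tx":0.3,"ty":-0.03,"tz":0.3,"twist":0,"grip":0},{"tx":0,"ty":0,"tz":0,"twist":0,"grip":0}]';python3 st.py|tail -1
```

```text
time: 32.6
tool_pos: [0.5668, 0.2238, 0.0575]
ee_rot: [3.085, -0.754, 1.754]
wrist_force: [-0.0, -0.3, -0.6]
width: 0.0007
in machine axes: TCP mm [-41.8  -2.2  57.5] toolx [0.729 0.019 0.685] tooly [-0.013 -0.999  0.041] toolz [ 0.685 -0.039 -0.728] F [-0.3  0.1 -0.6]
```

```bash
python3 -m crank '[{"tx":0.08,"ty":0,"tz":0.07,"twist":0,"grip":0},{"tx":0.08,"ty":0,"tz":0.07,"twist":0,"grip":0}]';python3 st.py|tail -1
```

```text
time: 32.85
tool_pos: [0.5667, 0.2255, 0.0574]
ee_rot: [3.086, -0.754, 1.753]
wrist_force: [0.4, 1.0, -0.1]
width: 0.0005
in machine axes: TCP mm [-40.1  -2.4  57.4] toolx [0.729 0.018 0.685] tooly [-0.013 -0.999  0.041] toolz [ 0.685 -0.039 -0.728] F [ 0.9 -0.5 -0.1]
```

```bash
python3 -m crank '[{"tx":0.08,"ty":0,"tz":0.07,"twist":0,"grip":0},{"tx":0,"ty":0,"tz":0,"twist":0,"grip":0}]';python3 st.py|tail -1
```

```text
time: 33.1
tool_pos: [0.5665, 0.2266, 0.0574]
ee_rot: [3.085, -0.754, 1.753]
wrist_force: [0.7, -0.5, -0.7]
width: 0.0008
in machine axes: TCP mm [-39.   -2.4  57.4] toolx [0.729 0.018 0.684] tooly [-0.013 -0.999  0.041] toolz [ 0.685 -0.039 -0.728] F [-0.6 -0.7 -0.7]
```

```bash
python3 -m crank '[{"tx":0.06,"ty":0,"tz":0.05,"twist":0,"grip":0},{"tx":0,"ty":0,"tz":0,"twist":0,"grip":0}]';python3 st.py|tail -1
```

```text
time: 33.35
tool_pos: [0.5664, 0.2271, 0.0574]
ee_rot: [3.086, -0.753, 1.753]
wrist_force: [-0.4, -2.7, 0.3]
width: 0.0001
in machine axes: TCP mm [-38.6  -2.4  57.4] toolx [0.729 0.018 0.684] tooly [-0.013 -0.999  0.041] toolz [ 0.684 -0.039 -0.728] F [-2.6  0.8  0.3]
```

```bash
python3 -m crank '[{"tx":0.06,"ty":0.01,"tz":0.05,"twist":0,"grip":0},{"tx":0,"ty":0,"tz":0,"twist":0,"grip":0}]';python3 st.py|tail -1
```

```text
time: 33.6
tool_pos: [0.5665, 0.2274, 0.0573]
ee_rot: [3.086, -0.752, 1.753]
wrist_force: [-0.4, -4.1, 1.2]
width: 0.0002
in machine axes: TCP mm [-38.2  -2.5  57.3] toolx [0.73  0.018 0.683] tooly [-0.013 -0.999  0.041] toolz [ 0.684 -0.039 -0.729] F [-3.9  1.1  1.2]
```

Contact is where it was before, within about 0.2 mm. I'll bring it to about 8 N, hold, then retreat straight back.

```bash
python3 -m crank '[{"tx":0.07,"ty":0.01,"tz":0.07,"twist":0,"grip":0},{"tx":0,"ty":0,"tz":0,"twist":0,"grip":0}]';python3 st.py|tail -1;python3 -m crank '[{"tx":0.02,"ty":0,"tz":0.02,"twist":0,"grip":0},{"tx":0,"ty":0,"tz":0,"twist":0,"grip":0},{"tx":0,"ty":0,"tz":0,"twist":0,"grip":0},{"tx":0,"ty":0,"tz":0,"twist":0,"grip":0}]';python3 st.py|tail -1
```

```text
time: 33.85
tool_pos: [0.5665, 0.2277, 0.0573]
ee_rot: [3.086, -0.751, 1.753]
wrist_force: [-1.7, -7.9, 2.8]
width: 0.0005
in machine axes: TCP mm [-38.   -2.6  57.3] toolx [0.731 0.018 0.683] tooly [-0.013 -0.999  0.041] toolz [ 0.683 -0.039 -0.73 ] F [-7.5  3.   2.8]
time: 34.35
tool_pos: [0.5665, 0.2277, 0.0573]
ee_rot: [3.086, -0.751, 1.753]
wrist_force: [-1.8, -8.3, 2.1]
width: 0.0002
in machine axes: TCP mm [-37.9  -2.6  57.3] toolx [0.731 0.018 0.682] tooly [-0.013 -0.999  0.041] toolz [ 0.682 -0.039 -0.73 ] F [-7.9  3.1  2.1]
```

```bash
python3 -m crank '[{"tx":-0.15,"ty":0,"tz":-0.14,"twist":0,"grip":0},{"tx":-0.4,"ty":0,"tz":-0.38,"twist":0,"grip":0},{"tx":-2,"ty":0,"tz":-1.9,"twist":0,"grip":0},{"tx":-3.6,"ty":0,"tz":-3.4,"twist":0,"grip":0},{"tx":0,"ty":0,"tz":-6,"twist":0,"grip":0},{"tx":0,"ty":0,"tz":-6,"twist":0,"grip":0},{"tx":0,"ty":0,"tz":0,"twist":0,"grip":0}]'
python3 - <<'E'
from h import *
import pickle
S,T=pickle.load(open("st0.pkl","rb"))
s=cams.snapshot("scene");x,y,w,h=350,170,130,100
a=cv2.resize(s["frame"][y:y+h,x:x+w,::-1],None,fx=6,fy=6,interpolation=cv2.INTER_CUBIC);cv2.imwrite("pics/r_scene.png",a)
t=cams.snapshot("top");x,y,w,h=80,190,120,100
cv2.imwrite("pics/r_top.png",cv2.resize(t["frame"][y:y+h,x:x+w,::-1],None,fx=6,fy=6,interpolation=cv2.INTER_CUBIC))
def edge(img,y0,y1,xa):
    g=cv2.cvtColor(img,cv2.COLOR_BGR2GRAY).astype(float); g=cv2.GaussianBlur(g,(0,0),3); pts=[]
    for y in range(y0,y1,2):
        x=int(xa(y)); r=np.diff(g[y,x-25:x+26]); pts.append((x-24.5+r.argmax(),y))
    p=np.array(pts); c=np.polyfit(p[:,1],p[:,0],1); q=np.array([[np.polyval(c,y0),y0],[np.polyval(c,y1),y1]])/6-.4+[350,170]
    P=at_z(S,q,.065); d=P[0]-P[1]; return np.degrees(np.arctan2(-d[0],d[1]))
print("yaw now",edge(a,328,448,lambda y:352+(y-318)*.42+8))
E
python3 st.py|tail -1
```

```text
time: 35.22
tool_pos: [0.5897, 0.061, 0.1493]
ee_rot: [3.074, -0.751, 1.758]
wrist_force: [-1.2, 0.9, -0.3]
width: 0.0003
yaw now 99.28775516497255
in machine axes: TCP mm [-202.9    3.1  145. ] toolx [0.728 0.018 0.685] tooly [-0.014 -0.999  0.041] toolz [ 0.685 -0.039 -0.728] F [-0.5  0.9 -0.3]
```

View pics/r_scene.png

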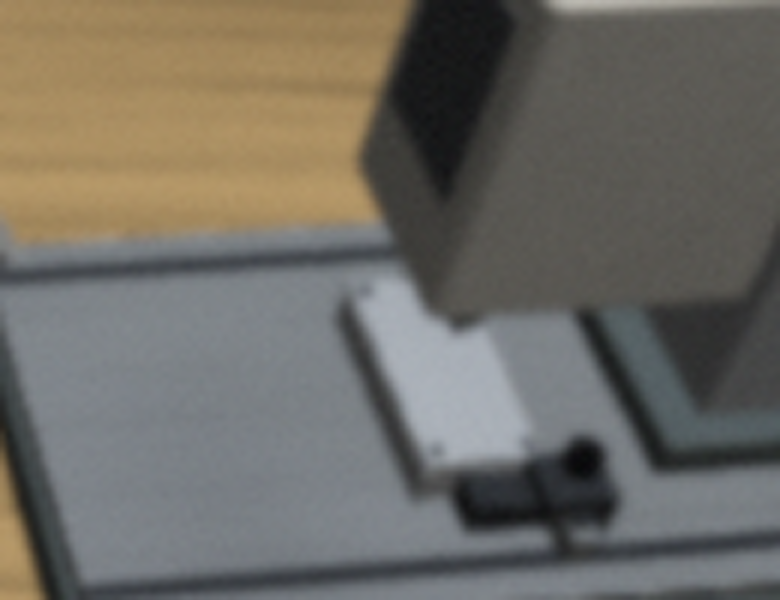

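View pics/r_top.png

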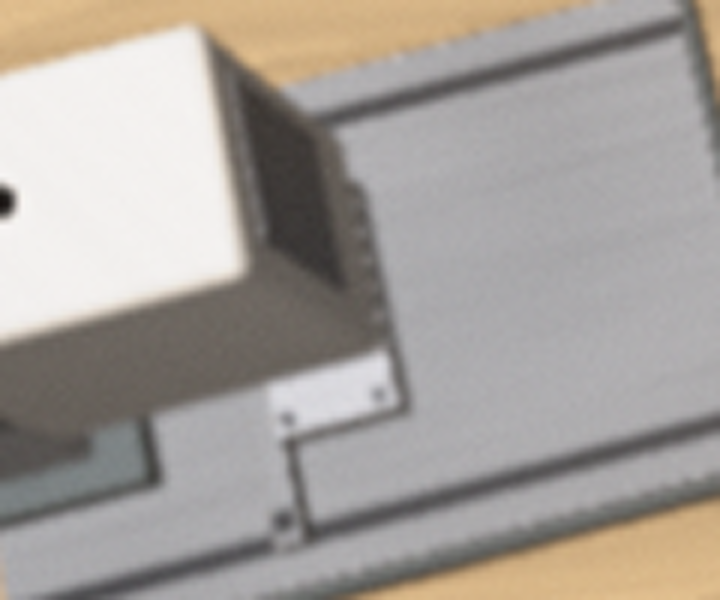

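The box is home: the front face is where it was when first seated, and its end is on the stop. The tool is clear, so I'll let it settle and hand in.

```bash
python3 -m crank '[{"tx":0,"ty":0,"tz":0,"twist":0,"grip":0},{"tx":0,"ty":0,"tz":0,"twist":0,"grip":0}]' && python3 -c "
from bench import ticket
print(ticket.close_job())"
```

```text
time: 35.58
tool_pos: [0.5856, 0.0653, 0.1436]
ee_rot: [3.089, -0.756, 1.752]
wrist_force: [-0.2, 0.8, -0.4]
width: 0.0003
the job is handed in; nothing more can be done
None
```

The top box is home on the marking machine, lid up and flush with the back fence and the end stop. I handed the job in at about 35.6 s of the 72 s allowed; no verdict was reported.

- **Picking and placing:** I took the silver top box off the stack, not the green look-alikes. I set it on the front of the bed at about 9 N contact. The next box rose into its place.
- **Leaning the tool:** The moves have no tilt, so I tipped the tool to about 43° by stretching the arm to its reach limit at machine azimuth. The lean held for the rest of the job.
- **Fence:** I pushed the box in until it met the fence, where the force peaked at about 14 N. I then held it at about 9 N for about 0.9 s.
- **End stop:** I slid it along the fence to the stop and held it there at about 8.5 N for about 0.9 s.
- **Extra press on the fence:** In the picture the box's angle had changed by about 0.9° since the first fence press. I pressed the middle of the front face again at about 8 N, and the face stood within about 0.1 mm of where it had first seated.

**Last checks:** The lid angle reads 99.3° in the picture, against the machine's 99.0° ± 0.7° and 99.96° right after the first fence press, so the pictures agree on squareness only to about 0.5–1°. I did not press the end stop again after the extra fence press; friction in that press acted towards the stop, and the last pictures show the box touching it.

A comparison with the first top picture showed changes at the tape, big box and stack, which I put down to the arm being in view and the box being gone. I didn't check that separately; in the scene view they look unmoved.

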